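# Roll the pipe until its boss is up, and chock it

### The job

The boss strapped to the grey pipe is to be drilled from above: with your fingertips on top of the pipe, roll it along the bench until the boss points straight up, and leave it lying still. Then push the two wooden chocks right up against the pipe, one on each side, so that it cannot roll either way, with the boss still pointing up. Only touch and push: do not lift the pipe or the chocks, do not push the pipe from the side, and leave the other things where they are.

Things in the scene. Friction and masses are not known exactly. Their poses are not given: they have to be found in the camera images.
- pipe: Grey plastic drain pipe lying on the bench, 110 mm outside diameter, 240 mm long, 0.6 kg, free to roll but coasts little (about 5 mm from 50 mm/s). Origin on its axis at mid-length; its own x runs along it, at the start roughly away from the robot. The boss covers x = +12 to +78 mm; the rest is bare. It balances at x = +8 mm, wherever the boss points. It rolls 9.6 mm per 10 degrees.
- boss_mouth (a point): Centre of the open outer end of the boss, a white plastic socket (rim 60 mm across) on a saddle strapped to the pipe at pipe x = +45 mm. 85 mm from the pipe's axis; own z points straight out of the boss, x along the pipe. At the start it leans 50 to 92 degrees to the robot's right (-y). The strap is tight: it turns only with the pipe.
- chock_right: Timber chock, 120 long, 60 wide, 55 mm tall, 0.2 kg, to the right of the pipe (-y). Origin under its centre; own +x points to its 4 mm thick toe, 60 mm away, which faces the pipe; its upright back face is 60 mm behind. From the toe a 38 degree ramp rises 65 mm back to a flat top. When the ramp just touches the pipe, the pipe's axis is 84 mm ahead of the origin. Its back can be pushed with 1 to 2 N.
- chock_left: Timber chock, 120 long, 60 wide, 55 mm tall, 0.2 kg, to the left (+y), clear of the pipe's roll. Origin under its centre; own +x points to its 4 mm thick toe, 60 mm away, which faces the pipe; its upright back face is 60 mm behind. From the toe a 38 degree ramp rises 65 mm back to a flat top. When the ramp just touches the pipe, the pipe's axis is 84 mm ahead of the origin. Its back can be pushed with 1 to 2 N.
- jar: Jar of jointing paste, 62 mm across, 75 mm tall, upright; origin under its centre. Leave alone.
- hole_saw: Hole saw standing on its teeth, 51 mm across, shank up, 74 mm tall; origin under its centre. Leave alone.
- tape: Black tape measure, 38 x 74 x 62 mm tall; origin under its centre. Leave alone.
- sleeve: Grey pipe sleeve (open ring) standing on end, 121 mm across, 60 mm tall; origin under its centre. Leave alone.
- level: Aluminium spirit level standing on edge, 24 x 300 mm, 50 mm tall, long along its own y; origin under its centre. Leave alone.
- pencil: Flat carpenter's pencil, 190 mm long along its own x, 7 mm thick; origin under its centre. Leave alone.
- screwdriver: Screwdriver, 210 mm long along its own x, handle 26 mm thick; origin under its middle. Leave alone.
Mind the look-alikes: they are no part of the job. Leave any red look-alike of the chock_right alone.

How it is judged:
By the outcome, as a careful person would: the job done as asked, in the order asked, and still so for the second after the job is handed in, with the robot touching nothing.
It also fails if it takes over 64 s, if anything falls off the work surface, if the arm or the gripper's body presses on something with over 40 N, if the wrist force passes 120 N, or if a joint passes its speed limit or range.

### The arm

A 6-joint arm with a two-finger parallel gripper is mounted at the origin on the work surface. World frame = base frame: x ahead of the robot, y to its left, z up, the work surface at z = 0. Lengths are in m, angles in rad, forces in N, time in s.
With the tool pointing down it reaches from about 0.35 to 0.975 m from the base axis. Payload 4.9 kg.
Tool frame: the origin (TCP) lies at the centre of the arm's flange, where the gripper is bolted on; the fingertips stand 173 mm ahead of it and the grasp point (between the pads) lies 155 mm ahead of it (ctrl.finger_overhang is the distance from the TCP to the fingertips, in m); z points along the fingers, y is the direction in which the jaws open and shut (so a half turn about z gives the same grasp; the last joint's range is limited). The gripper opens to 85 mm and grips with 20 to 120 N. Pads are 22 mm wide; open, the fingers measure 114 mm over their backs; the gripper's body (76 mm by 85 mm) begins 54 mm behind the grasp point. The pads swing forward as they close: fully open they stand 13 mm farther back than shut.
Start: joints at [-1.348, 0.053, 1.613, -0, 1.476, -0.119], TCP at [0.209, -0.589, 0.405] pointing down, gripper open.
Joint ranges: [-3.01, 3.01], [-1.01, 2.22], [0.06, 2.58], [-1.02, 4.17], [0.09, 2.62], [-3.14, 3.14]. Speed limits (rad/s): [2.57, 2.57, 3.14, 3.14, 3.14, 3.14].

### API

Orientations are given as a rotation vector (axis times angle).
In Python, from station import ctrl, eyes, spotter gives the robot as it stands.
- The arm moves only by the shell command python3 -m crank 'ROWS' [FORCE]. ROWS is JSON, a list of rows, each a list of 7 numbers: the turn, a rotation vector about the tool's x, y, z in rad, then the shift along the tool's x, y, z in mm, then the closure, from -1 (fully open) to 1 (shut). A call has 1 to 8 rows; each row shifts and turns the pose as measured when the row begins, along the tool's axes as they then stand; what a row does not reach is not made up. A row lasts 1/12 s, in which the tool goes at most 41.7 mm and 7.16 degrees, less where a joint would pass 70% of its speed; a pose out of reach is approached as far as the arm can. A call is refused whole if a number of a shift passes 41.7 or a number of a turn 0.125, either way. A call with a gripper value outside its range is refused whole. The fingers move at their own pace and stop on an object; FORCE is the grip in N (left out, the last holds). Time passes only in rows, so rows that do not move let the fingers close. It gives the time, the measured TCP pose, the force and the opening at its end, in the units of the state.
- ctrl.get_obs(): the state, without advancing time (a new reading comes with each control period).
- eyes.get_image(name): name is "side" or "top"; returns a dict with "image" (420x560x3 uint8, red, green, blue), "vertical_fov" (degrees; the focal length in pixels is half the picture's height over the tangent of half this angle, whatever the lens; pixels are square), "cx", "cy" (the principal point, pixels), "rvec" (rotation vector, rad) and "tvec" (3), from world to camera coordinates, as OpenCV has them. Camera axes: x right, y down, z forward; pixel columns grow to the right and rows downward; lengths in m; the calibration is good to about 2 mm. A picture is of the moment at which its call begins. There is no depth.
- ctrl.finish_job(): hands the job in, once; it reports no verdict.
Trained networks look in a picture, given as the dict that the camera call returned (one of the last four; its "shot" number tells which), for a name from the list of things; names that differ only in an ending like _2 or _b are one class to them, and where a whole thing is asked for, a point or a joint stands for the part that bears it (a point fixed in the world has none). Each returns a list of dicts, best first, with "confidence" (0 to 1); they miss things now and then, are a little off and sometimes report something else, mostly with a low value. They report only what shows in the picture. A call takes as long as a camera call. They do not tell look-alikes from the thing itself.
- spotter.look_for(query, picture): "centre" ([x, y, z] in m, in world coordinates, good to about 4 mm: the middle of the surface that is visible of it).
- spotter.outline_of(query, picture): "region" (420x560 bool, what is visible of it).
- spotter.mark_of(query, picture): "centre" ([x, y, z] in m, in world coordinates, good to about 4 mm: a listed point, or the origin of a listed thing).
The state is a dict: "t": time; "q": joint angles; "dq": joint speeds; "effort": joint torques, N m; "tool_pos": TCP position; "tool_rot": TCP orientation; "contact_force": force on the tool from outside, world axes, zero at the start; "wrist_torque": the same for the moment, N m; "opening": finger opening in m.
Only numpy, scipy, OpenCV 4.12 (cv2) and the standard library are available. Lean on these libraries where they do the work, as an engineer would, in place of code of your own. Each camera call takes 0.05 s, during which the arm holds its last target.

## Working session

There is one attempt and no reset: what is moved stays moved. The work goes in short steps, Python scripts to look and compute and a shell command to move; the robot and the scene stay as the last step left them, time stands still between calls to the robot, and variables do not carry over. Pictures are saved under pics/ and viewed, and the job is handed in when it is done.

```bash
ls; mkdir -p pics; cat > h.py <<'E'
import numpy as np, cv2
from station import ctrl, eyes, spotter
def cam(p):
    f=p["image"].shape[0]/2/np.tan(np.radians(p["vertical_fov"])/2)
    return np.array([[f,0,p["cx"]],[0,f,p["cy"]],[0,0,1.]])
def proj(p,X):
    r,_=cv2.projectPoints(np.array(X,float).reshape(-1,1,3),np.array(p["rvec"],float),np.array(p["tvec"],float),cam(p),None); return r.reshape(-1,2)
def back(p,uv,z):
    R=cv2.Rodrigues(np.array(p["rvec"],float))[0]; t=np.array(p["tvec"],float)
    c=-R.T@t; d=R.T@np.linalg.inv(cam(p))@np.array([uv[0],uv[1],1.]); return c+d*(z-c[2])/d[2]
def save(p,n,crop=None,s=1):
    im=p["image"][:,:,::-1]
    if crop: im=im[crop[1]:crop[3],crop[0]:crop[2]]
    cv2.imwrite("pics/"+n+".png",cv2.resize(np.ascontiguousarray(im),None,fx=s,fy=s,interpolation=cv2.INTER_CUBIC))
E
python3 - <<'E'
from h import *
o=ctrl.get_obs(); print({k:np.round(v,3) for k,v in o.items()})
for n in ("side","top"):
    p=eyes.get_image(n); save(p,n+"0",s=1.4)
    print(n,p["vertical_fov"],p["cx"],p["cy"],np.round(p["rvec"],3),np.round(p["tvec"],3))
    for q in ["pipe","boss_mouth","chock_right","chock_left","jar","sleeve","level","hole_saw","tape"]:
        for d in spotter.mark_of(q,p)[:4]: print(q,np.round(d["centre"],3),round(d["confidence"],2),np.round(proj(p,d["centre"])[0]))
E
```

```text
pics
{'t': np.float64(0.0), 'q': array([-1.348,  0.053,  1.614,  0.   ,  1.476, -0.119]), 'dq': array([-0.   ,  0.001, -0.   , -0.001, -0.001, -0.   ]), 'effort': array([ 3.0000e-03, -3.9368e+01, -3.7017e+01,  0.0000e+00,  7.0000e-03,
        0.0000e+00]), 'tool_pos': array([ 0.209, -0.589,  0.403]), 'tool_rot': array([-3.094, -0.534,  0.   ]), 'contact_force': array([ 0.577, -1.039,  0.683]), 'wrist_torque': array([ 0.044,  0.04 , -0.003]), 'opening': np.float64(0.086)}
side 46.671205685337476 282.7905624906943 207.28805397005905 [ 0.191 -2.818  1.252] [0.581 0.147 1.392]
pipe [ 0.549 -0.026  0.055] 0.92 [297. 221.]
pipe [ 0.61  -0.09   0.099] 0.56 [279. 193.]
pipe [0.713 0.374 0.003] 0.16 [211. 342.]
boss_mouth [ 0.612 -0.088  0.098] 0.82 [278. 194.]
chock_right [ 0.446 -0.32   0.003] 0.97 [336. 175.]
chock_right [ 0.662 -0.356 -0.002] 0.96 [275. 165.]
chock_right [ 0.584 -0.185 -0.004] 0.83 [291. 199.]
chock_left [0.532 0.223 0.001] 0.6 [292. 301.]
jar [0.358 0.224 0.001] 0.91 [359. 309.]
sleeve [ 0.736 -0.199  0.002] 0.85 [246. 191.]
level [ 0.788  0.008 -0.001] 0.78 [216. 234.]
hole_saw [ 0.717  0.197 -0.003] 0.9 [225. 286.]
top 56.85265153331987 274.3318572139855 209.8234536737729 [ 2.083 -2.138  0.195] [-0.007  0.598  1.1  ]
pipe [ 0.554 -0.031  0.053] 0.86 [278. 224.]
boss_mouth [ 0.608 -0.082  0.101] 0.88 [295. 203.]
boss_mouth [ 0.723  0.2   -0.   ] 0.61 [204. 177.]
chock_right [ 0.581 -0.182 -0.003] 0.97 [326. 217.]
chock_right [ 0.66  -0.358  0.   ] 0.65 [380. 191.]
chock_right [ 0.446 -0.313  0.001] 0.56 [371. 260.]
chock_left [ 0.531  0.222 -0.001] 0.72 [197. 237.]
jar [0.356 0.225 0.001] 0.77 [195. 294.]
sleeve [ 0.736 -0.203  0.002] 0.89 [330. 169.]
level [0.788 0.009 0.004] 0.81 [263. 156.]
hole_saw [0.721 0.2   0.003] 0.66 [204. 177.]
tape [ 0.35  -0.203  0.002] 0.97 [337. 293.]
```

View pics/side0.png

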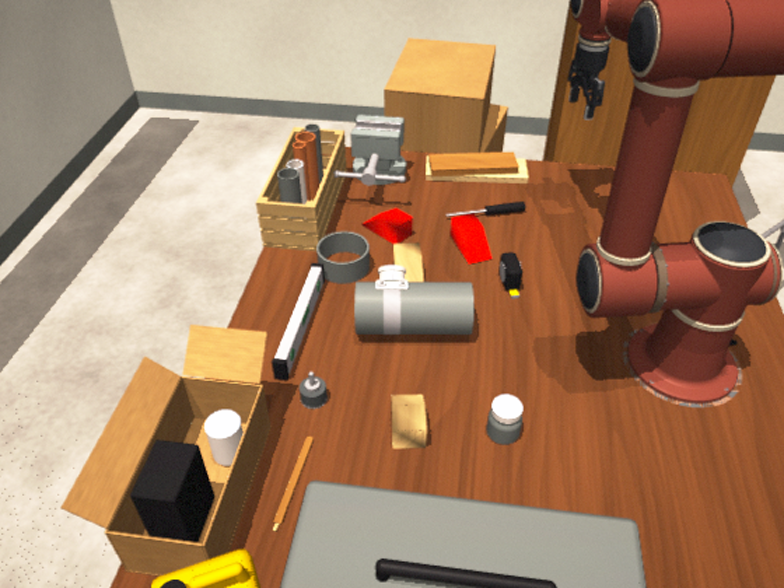

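View pics/top0.png

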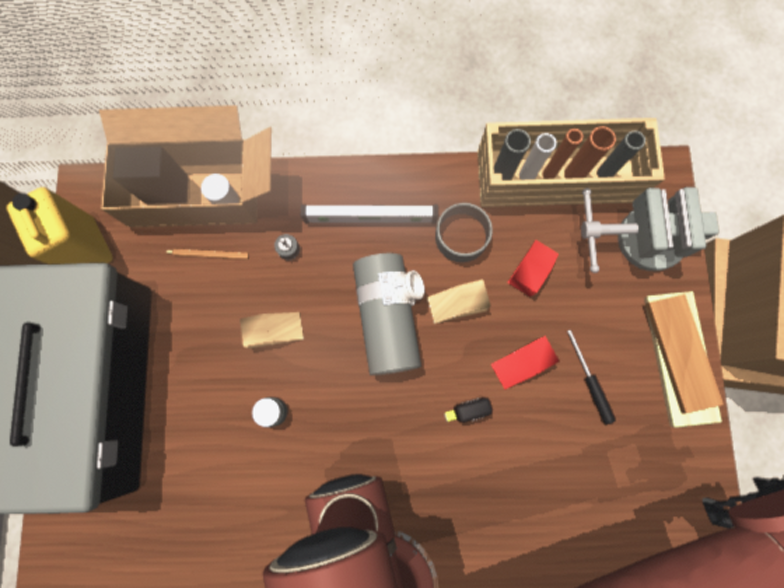

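The wooden chocks show at top (326,217), on the right, and (197,237), on the left. The look-alikes are the two red ones at top (380,191) and (371,260), plus planks at about (490,255). I choose the wooden one at (326,217), beside the pipe, as chock_right. Next I'll measure poses closely.

```bash
cat >> h.py <<'E'
from scipy.optimize import minimize, least_squares
def chockpts(x,y,a):
    P=[(-60,0),(60,0),(60,4),(-5,55),(-60,55)]
    P=np.array([(u,w,v) for u,v in P for w in (-30,30)])/1000.
    c,s=np.cos(a),np.sin(a); return np.c_[x+c*P[:,0]-s*P[:,1],y+s*P[:,0]+c*P[:,1],P[:,2]]
def pipepts(x,y,a,R=.055):
    t=np.linspace(0,2*np.pi,48); o=[]
    for L in (-.12,.12):
        o+= [(x+np.cos(a)*L-np.sin(a)*R*np.cos(q), y+np.sin(a)*L+np.cos(a)*R*np.cos(q), R+R*np.sin(q)) for q in t]
    return np.array(o)
def hull(p,X):
    h=cv2.convexHull((proj(p,X)*16).astype(np.int32)); m=np.zeros((420,560),np.uint8); cv2.fillConvexPoly(m,h,255,cv2.LINE_AA,4); return m/255.
def fit(ps,masks,fn,x0,step=(.01,.01,.15)):
    def cost(v): 
        return sum(np.minimum(np.abs(hull(p,fn(*v))-m),w).sum() for p,m,w in zip(ps,masks,[1]*9))
    x0=np.array(x0,float); S=[x0]+[x0+np.eye(3)[i]*step[i] for i in range(3)]
    r=minimize(cost,x0,method="Nelder-Mead",options=dict(initial_simplex=np.array(S),xatol=1e-4,fatol=.5,maxiter=250)); return r.x,r.fun
def region(q,p,near):
    best=None
    for d in spotter.outline_of(q,p):
        m=d["region"]; v,u=np.nonzero(m); c=np.array([u.mean(),v.mean()])
        if np.hypot(*(c-near))<40 and (best is None or d["confidence"]>best[1]): best=(m,d["confidence"],c)
    return best
E
python3 - <<'E'
from h import *
T=eyes.get_image("top"); S=eyes.get_image("side")
save(T,"crop_top",(230,160,420,300),4); save(S,"crop_side",(230,140,370,260),5)
for q,x0,fn in [("chock_right",(.583,-.183,1.7),chockpts),("chock_left",(.531,.222,-1.5),chockpts),("pipe",(.55,-.03,.15),pipepts)]:
    M=[];P=[]
    for p in (T,S):
        r=region(q,p,proj(p,[x0[0],x0[1],.03])[0])
        if r is None: print(q,"none");continue
        print(q,r[1],r[0].sum(),r[2]); M.append(r[0].astype(float));P.append(p)
        print("  single",fit([p],[M[-1]],fn,x0))
    print("  both",fit(P,M,fn,x0))
for p in (T,S):
    for q in ("boss_mouth","pipe"): print(q,[(np.round(d["centre"],4),round(d["confidence"],2)) for d in spotter.mark_of(q,p)[:2]])
E
```

```text
chock_right none
chock_right 0.98 419 [292.36515513 186.11933174]
  single (array([ 0.58434097, -0.19311925,  1.71930916]), np.float64(359.16862745098047))
  both (array([ 0.58434097, -0.19311925,  1.71930916]), np.float64(359.16862745098047))
chock_left 0.86 932 [193.23927039 234.56759657]
  single (array([ 0.53501996,  0.22394085, -1.38426597]), np.float64(85.92549019607844))
chock_left 0.78 910 [291.14835165 300.65274725]
  single (array([ 0.53550501,  0.22271161, -1.431144  ]), np.float64(82.64705882352942))
  both (array([ 0.53572965,  0.22282525, -1.4273447 ]), np.float64(179.65490196078431))
pipe 0.67 3353 [276.91708917 222.54130629]
  single (array([ 0.55430819, -0.02616881,  0.12035076]), np.float64(332.80392156862746))
pipe 0.59 3426 [293.85551664 218.24430823]
  single (array([ 0.55576191, -0.0290857 ,  0.11413527]), np.float64(312.3137254901961))
  both (array([ 0.55514885, -0.02765152,  0.10827155]), np.float64(674.5254901960784))
boss_mouth [(array([ 0.6114, -0.0867,  0.1033]), 0.55)]
pipe [(array([ 0.5549, -0.0261,  0.0565]), 0.57)]
boss_mouth [(array([ 0.6107, -0.0908,  0.0998]), 0.82)]
pipe [(array([ 0.5526, -0.0273,  0.0578]), 0.59)]
```

View pics/crop_top.png

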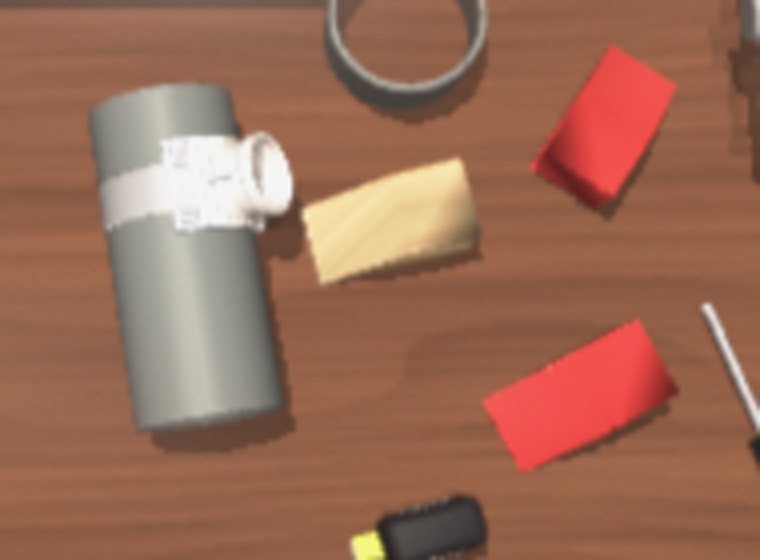

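View pics/crop_side.png

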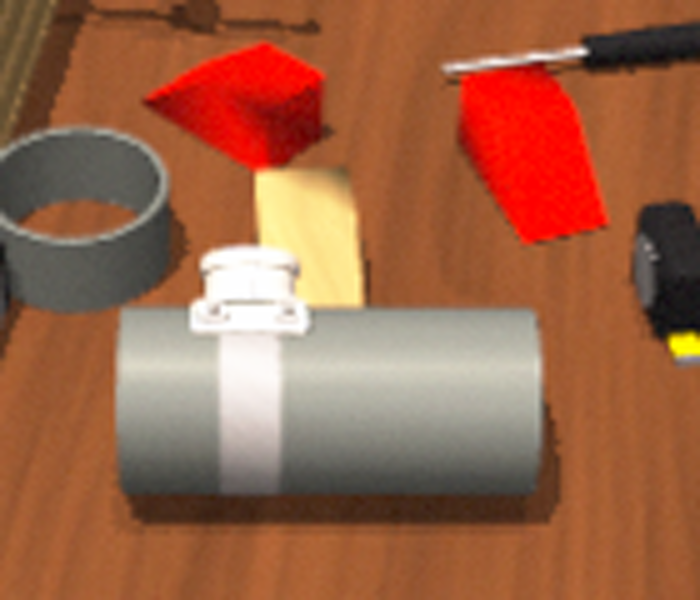

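The crops show the wooden chock beside the pipe, with its toe edge at top about (308,221) facing the pipe. The two red ones are the decoys. I'll refine the chock and boss poses.

```bash
cat >> h.py <<'E'
def woodmask(p,near,rad=45):
    im=p["image"].astype(int); hsv=cv2.cvtColor(p["image"],cv2.COLOR_RGB2HSV)
    m=((im[:,:,1]>120)&(hsv[:,:,1]<160)&(hsv[:,:,1]>60)).astype(np.uint8)
    yy,xx=np.mgrid[:420,:560]; m[np.hypot(xx-near[0],yy-near[1])>rad]=0
    m=cv2.morphologyEx(m,cv2.MORPH_OPEN,np.ones((3,3),np.uint8))
    n,l,s,c=cv2.connectedComponentsWithStats(m); 
    if n<2: return None
    k=1+np.argmax(s[1:,4]); return (l==k).astype(float)
def bossroll(x,y,a,m):  # lean toward -y of pipe, deg
    d=np.array(m)-[x,y,.055]; n=np.array([-np.sin(a),np.cos(a)]); return np.degrees(np.arctan2(-(d[:2]@n),d[2])), d[:2]@[np.cos(a),np.sin(a)]
E
python3 - <<'E'
from h import *
T=eyes.get_image("top"); S=eyes.get_image("side")
for n,x0 in (("R",(.583,-.183,1.8)),("L",(.534,.222,-1.45))):
    for p in (T,S):
        m=woodmask(p,proj(p,[x0[0],x0[1],.03])[0])
        if m is not None: print(n,m.sum(),fit([p],[m],chockpts,x0))
for m in ([.6114,-.0867,.1033],[.6107,-.0908,.0998]): print(bossroll(.5545,-.0275,.113,m))
# boss appearance: predicted mouth for leans, in both cams
for L in (50,55,58,62,66):
    l=np.radians(L);a=.113;n=np.array([-np.sin(a),np.cos(a)]);X=np.array([.5545,-.0275])+.045*np.array([np.cos(a),np.sin(a)])-.085*np.sin(l)*n
    print(L,proj(T,[*X,.055+.085*np.cos(l)])[0],proj(S,[*X,.055+.085*np.cos(l)])[0])
E
```

```text
R 876.0 (array([ 0.58361154, -0.18054872,  1.80053434]), np.float64(108.05098039215684))
R 469.0 (array([ 0.58890828, -0.22777531,  1.76625127]), np.float64(307.121568627451))
L 905.0 (array([ 0.5349026 ,  0.22420859, -1.44776768]), np.float64(110.78039215686275))
L 816.0 (array([ 0.53394145,  0.22126325, -1.42753771]), np.float64(183.75294117647059))
(np.float64(53.485204681607925), np.float64(0.04986173584077326))
(np.float64(57.09363260054245), np.float64(0.04870388558755818))
50 [296.57942792 202.584614  ] [280.08721196 191.07869283]
55 [298.05124021 202.80901824] [280.12673706 191.61038069]
58 [298.83774923 202.96798006] [280.14816564 192.02783153]
62 [299.77018978 203.20693627] [280.17398435 192.69569502]
66 [300.56688101 203.4751929 ] [280.19658275 193.48653283]
```

```bash
cat >> h.py <<'E'
def tool():
    o=ctrl.get_obs(); return o,cv2.Rodrigues(np.array(o["tool_rot"],float))[0]
def yaw(R): return np.arctan2(R[1,0],R[0,0])
def plan(target,tyaw,maxs=40,maxt=.12):
    """list per-row shifts (tool axes, mm) to go to TCP target with tool-x yaw tyaw, tool down"""
    o,R=tool(); p=np.array(o["tool_pos"]); d=np.array(target)-p; dy=(tyaw-yaw(R)+np.pi)%(2*np.pi)-np.pi
    n=int(max(np.ceil(np.linalg.norm(d)*1000/maxs),np.ceil(abs(dy)/maxt),1))
    print("t",round(float(o["t"]),2),"n",n,"turn z/row",round(-dy/n,3),"tilt",np.round(np.cross(R[:,2],[0,0,-1]),3))
    for i in range(n):
        c=cv2.Rodrigues(np.array([0,0,dy*i/n]))[0]@R; print(i+1,np.round(c.T@d/n*1000,1))
E
python3 - <<'E'
from h import *
plan([.541,-.039,.36],1.684)
E
```

```text
t 1.7 n 17 turn z/row -0.079 tilt [-0.  0.  0.]
1 [ 29.2 -23.9   2.6]
2 [ 31.  -21.6   2.6]
3 [ 32.6 -19.    2.6]
4 [ 34.  -16.4   2.6]
5 [ 35.2 -13.7   2.6]
6 [ 36.2 -10.9   2.6]
7 [36.9 -8.   2.6]
8 [37.4 -5.   2.6]
9 [37.7 -2.1  2.6]
10 [37.8  0.9  2.6]
11 [37.6  3.9  2.6]
12 [37.1  6.8  2.6]
13 [36.5  9.7  2.6]
14 [35.6 12.6  2.6]
15 [34.5 15.4  2.6]
16 [33.2 18.   2.6]
17 [31.7 20.6  2.6]
```

```bash
python3 -m crank '[[0,0,-0.079,29,-24,2.6,1],[0,0,-0.079,31,-21.5,2.6,1],[0,0,-0.079,32.5,-19,2.6,1],[0,0,-0.079,34,-16.5,2.6,1],[0,0,-0.079,35,-14,2.6,1],[0,0,-0.079,36,-11,2.6,1],[0,0,-0.079,37,-8,2.6,1],[0,0,-0.079,37.5,-5,2.6,1]]' 30
python3 - <<'E'
from h import *
plan([.541,-.039,.36],1.684)
E
```

```text
t: 2.37
tool_pos: [0.3638, -0.3242, 0.3829]
tool_rot: [2.76, 1.49, -0.002]
contact_force: [1.2, 0.7, -0.4]
opening: -0.0004
t 2.37 n 9 turn z/row -0.077 tilt [0.005 0.001 0.   ]
1 [37.3 -0.9  2.4]
2 [37.3  1.9  2.4]
3 [37.   4.8  2.4]
4 [36.5  7.6  2.5]
5 [35.8 10.4  2.5]
6 [34.9 13.2  2.5]
7 [33.8 15.8  2.5]
8 [32.5 18.4  2.5]
9 [31.  20.8  2.5]
```

```bash
python3 -m crank '[[0,0,-0.08,39,-1,3,1],[0,0,-0.08,39,2,3,1],[0,0,-0.08,39,5,3,1],[0,0,-0.08,38,8,3,1],[0,0,-0.08,37,11,3,1],[0,0,-0.08,36,14,3,1],[0,0,-0.08,35,16.5,3,1],[0,0,-0.08,34,19.5,3,1]]'
python3 - <<'E'
from h import *
plan([.541,-.039,.32],1.684)
E
```

```text
t: 3.03
tool_pos: [0.5269, -0.0413, 0.3597]
tool_rot: [2.11, 2.31, -0.001]
contact_force: [0.9, -0.7, 0.2]
opening: -0.0
t 3.03 n 2 turn z/row -0.011 tilt [0.01  0.009 0.   ]
1 [ 0.7  7.  19.9]
2 [ 0.6  7.  19.9]
```

```bash
python3 -m crank '[[0,0,-0.01,0.7,7,25,1],[0.004,0.004,-0.01,0.7,7,22,1],[0.004,0.004,0,0,0,8,1],[0,0,0,0,0,2,1]]'
python3 - <<'E'
from h import *
plan([.541,-.039,.287],1.684)
T=eyes.get_image("top");S=eyes.get_image("side");save(T,"t1",(210,150,350,290),4);save(S,"s1",(220,120,360,260),4)
E
```

```text
t: 3.37
tool_pos: [0.545, -0.0303, 0.3033]
tool_rot: [2.072, 2.355, 0.005]
contact_force: [-0.3, -0.1, 0.4]
opening: 0.0
t 3.37 n 1 turn z/row 0.014 tilt [0.001 0.006 0.   ]
1 [-8.1 -5.2 16.3]
```

View pics/s1.png

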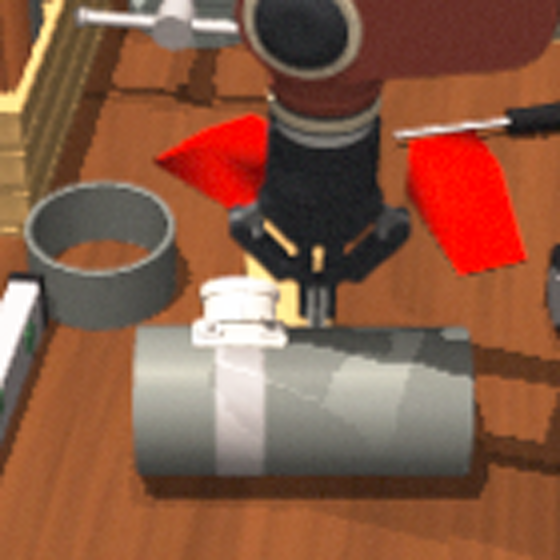

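View pics/t1.png

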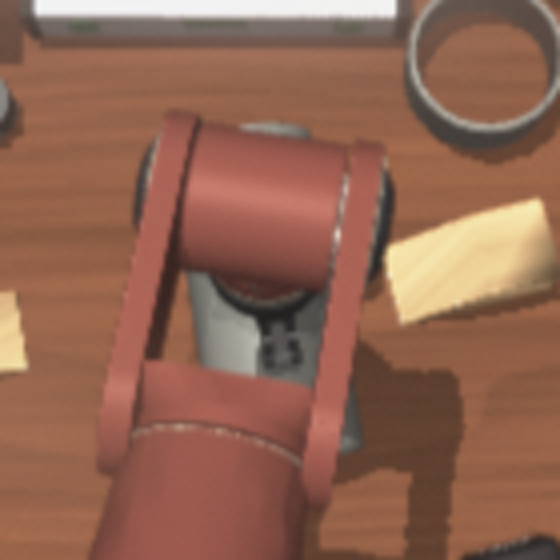

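The fingers are shut just over the bare part of the pipe, next to the boss flange (side crop 315,325). I'll shift 10 mm towards the robot for linkage clearance and then descend.

```bash
python3 -m crank '[[0.006,0.001,0.01,-9,-10,8,1],[0,0,0,0,0,5,1],[0,0,0,0,0,2,1]]'
python3 - <<'E'
from h import *
plan([.536,-.040,.284],1.684)
E
```

```text
t: 3.72
tool_pos: [0.5356, -0.0441, 0.2923]
tool_rot: [2.089, 2.337, 0.003]
contact_force: [-0.5, 0.1, 0.2]
opening: 0.0002
t 3.72 n 1 turn z/row -0.001 tilt [0.003 0.007 0.   ]
1 [4.1 0.8 8.3]
```

```bash
python3 -m crank '[[0.007,0.003,0,3,0,5,1],[0,0,0,0,0,3,1]]'; python3 -m crank '[[0,0,0,0,0,1.5,1]]';python3 -m crank '[[0,0,0,0,0,1.5,1]]'
```

```text
t: 3.88
tool_pos: [0.5349, -0.0424, 0.2848]
tool_rot: [2.096, 2.338, -0.0]
contact_force: [0.4, -0.8, 0.2]
opening: 0.0002
t: 3.97
tool_pos: [0.5348, -0.0426, 0.2832]
tool_rot: [2.097, 2.338, -0.0]
contact_force: [1.0, -0.0, 0.1]
opening: 0.0001
t: 4.05
tool_pos: [0.535, -0.0428, 0.2827]
tool_rot: [2.096, 2.337, -0.001]
contact_force: [-4.1, -1.9, 12.1]
opening: 0.0001
```

```bash
python3 -m crank '[[0,0,0,5,0,0.8,1],[0,0,0,6,0,0.8,1],[0,0,0,6,0,0.8,1]]'; python3 - <<'E'
from h import *
plan([.536,-.040,.284],1.684)
S=eyes.get_image("side")
print([np.round(d["centre"],4) for d in spotter.mark_of("boss_mouth",S)[:1]+spotter.mark_of("pipe",S)[:1]]);save(S,"s2",(220,120,360,260),4)
E
```

```text
t: 4.3
tool_pos: [0.5338, -0.0268, 0.2834]
tool_rot: [2.096, 2.335, -0.005]
contact_force: [-3.3, -0.5, 4.8]
opening: 0.0001
t 4.3 n 1 turn z/row -0.005 tilt [0.005 0.    0.   ]
1 [-13.4   0.7  -0.5]
[array([ 0.6085, -0.0762,  0.1102]), array([ 0.5501, -0.0169,  0.0575])]
```

View pics/s2.png

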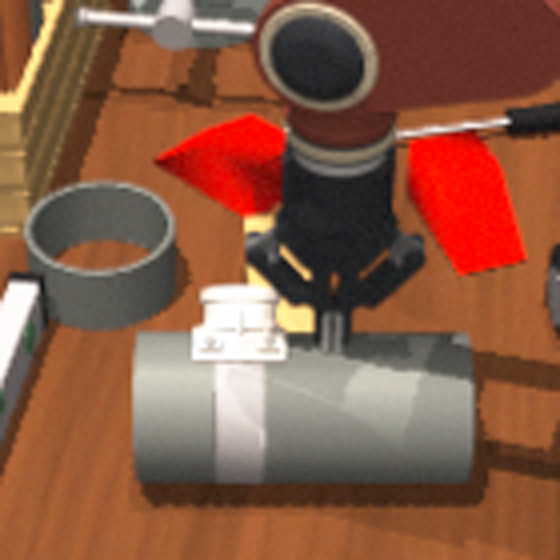

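The boss has turned visibly upward (side crop 240,310) with the pipe rolling under the fingertips, so the drag works. I'll continue.

```bash
python3 -m crank '[[0,0,0,6,0,0.8,1],[0,0,0,6,0,0.8,1],[0,0,0,6,0,0.9,1],[0,0,0,6,0,1,1]]';python3 -m crank '[[0,0,0,6,0,1,1],[0,0,0,5,0,1,1],[0,0,0,4,0,1,1],[0,0,0,0,0,0,1]]'; python3 - <<'E'
from h import *
S=eyes.get_image("side")
print([np.round(d["centre"],4) for d in spotter.mark_of("boss_mouth",S)[:1]+spotter.mark_of("pipe",S)[:1]]);save(S,"s3",(220,120,360,260),4)
E
```

```text
t: 4.78
tool_pos: [0.5313, -0.002, 0.2833]
tool_rot: [2.095, 2.337, -0.011]
contact_force: [-5.3, -0.9, 8.5]
opening: 0.0
t: 5.12
tool_pos: [0.5296, 0.0151, 0.2831]
tool_rot: [2.093, 2.34, -0.014]
contact_force: [-0.3, -0.4, 0.1]
opening: 0.0003
[array([ 0.6021, -0.0265,  0.1305]), array([0.5475, 0.0022, 0.0566])]
```

View pics/s3.png

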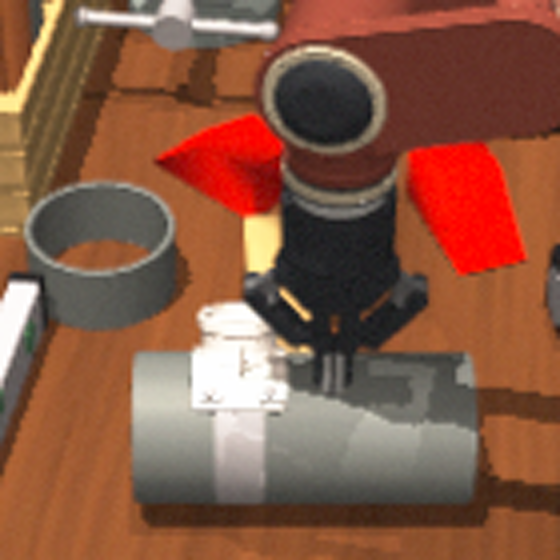

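```bash
python3 -m crank '[[0,0,0,0,0,-8,1],[0,0,0,-14,0,-8,1],[0.0,0.0,0,-14,0,5,1],[0,0,0,0,0,0,1]]'; python3 - <<'E'
from h import *
plan([.536,-.010,.286],1.684)
T=eyes.get_image("top");S=eyes.get_image("side")
for p in (T,S): print([np.round(d["centre"],4) for d in spotter.mark_of("boss_mouth",p)[:1]+spotter.mark_of("pipe",p)[:1]]);
r=region("pipe",S,proj(S,[.55,0,.05])[0]); 
if r: print(fit([S],[r[0].astype(float)],pipepts,(.55,0,.11)))
E
```

```text
t: 5.6
tool_pos: [0.5331, -0.0139, 0.2947]
tool_rot: [2.092, 2.34, -0.013]
contact_force: [-1.5, 0.5, -0.1]
opening: -0.0001
t 5.6 n 1 turn z/row -0.001 tilt [ 0.008 -0.003  0.   ]
1 [3.6 3.4 8.6]
[array([ 0.7207,  0.1994, -0.0018]), array([ 0.5499, -0.    ,  0.0551])]
[array([ 0.6037, -0.0282,  0.1266]), array([0.5472, 0.0025, 0.0591])]
(array([ 0.55117635, -0.00257292,  0.13327704]), np.float64(345.443137254902))
```

```bash
python3 -m crank '[[-0.004,0.008,0,1,2,6,1],[0,0,0,0,0,4,1],[0,0,0,0,0,1.5,1],[0,0,0,0,0,1,1]]'; python3 -m crank '[[0,0,0,5,0,0.8,1],[0,0,0,6,0,0.8,1],[0,0,0,6,0,0.8,1],[0,0,0,6,0,0.8,1],[0,0,0,5,0,0.8,1],[0,0,0,3,0,0.8,1],[0,0,0,0,0,0.3,1]]'; python3 - <<'E'
from h import *
S=eyes.get_image("side")
print([np.round(d["centre"],4) for d in spotter.mark_of("boss_mouth",S)[:1]+spotter.mark_of("pipe",S)[:1]]);save(S,"s4",(220,120,360,260),4)
E
```

```text
t: 6.28
tool_pos: [0.5354, -0.0099, 0.2831]
tool_rot: [-2.089, -2.346, -0.002]
contact_force: [-4.1, -0.9, 15.1]
opening: -0.0002
t: 6.87
tool_pos: [0.5322, 0.0218, 0.2834]
tool_rot: [-2.087, -2.346, 0.008]
contact_force: [-0.9, 0.6, 1.3]
opening: -0.0003
[array([0.7133, 0.3724, 0.0031]), array([0.5454, 0.0183, 0.0582])]
```

View pics/s4.png

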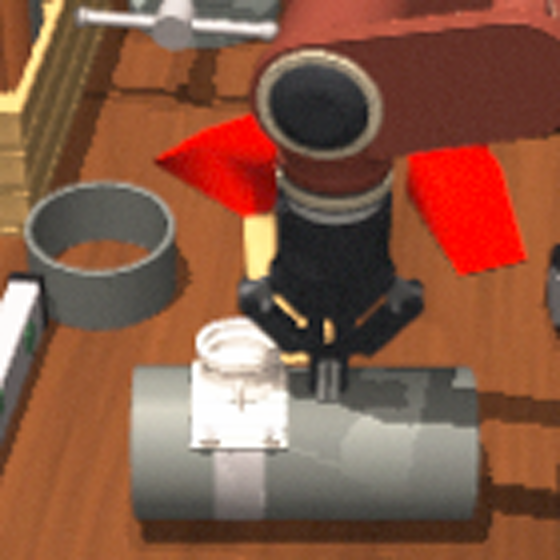

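```bash
python3 -m crank '[[0,0,0,0,0,0.8,1],[0,0,0,5,0,0.8,1],[0,0,0,5,0,0.8,1],[0,0,0,2,0,0.8,1],[0,0,0,0,0,0.3,1]]'; python3 -m crank '[[0,0,0,0,0,-12,1],[0,0,0,0,0,-30,1],[0,0,0,0,-25,-30,1],[0,0,0,-10,-35,-10,1],[0,0,0,-30,-25,0,1],[0,0,0,-35,0,0,1],[0,0,0,-35,0,0,1],[0,0,0,-35,0,0,1]]'; python3 - <<'E'
from h import *
T=eyes.get_image("top");S=eyes.get_image("side")
for p in (T,S): print([(np.round(d["centre"],4),d["confidence"]) for d in spotter.mark_of("boss_mouth",p)[:2]+spotter.mark_of("pipe",p)[:1]]);
save(T,"t5",(210,150,350,290),4);save(S,"s5",(220,120,360,260),4)
E
```

```text
t: 7.43
tool_pos: [0.5313, 0.0321, 0.2832]
tool_rot: [-2.089, -2.343, 0.013]
contact_force: [-2.4, -0.7, 3.6]
opening: -0.0003
t: 8.1
tool_pos: [0.4607, -0.1217, 0.3723]
tool_rot: [2.078, 2.354, -0.008]
contact_force: [0.9, -0.3, 0.5]
opening: 0.0001
[(array([0.5953, 0.0229, 0.1368]), 0.65), (array([0.5493, 0.0176, 0.0547]), 0.8)]
[(array([0.5938, 0.0198, 0.1399]), 0.7), (array([0.5445, 0.0236, 0.0569]), 0.74)]
```

View pics/s5.png

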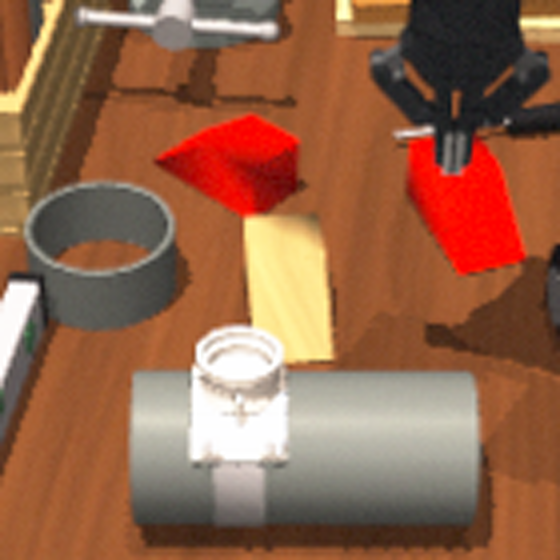

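View pics/t5.png

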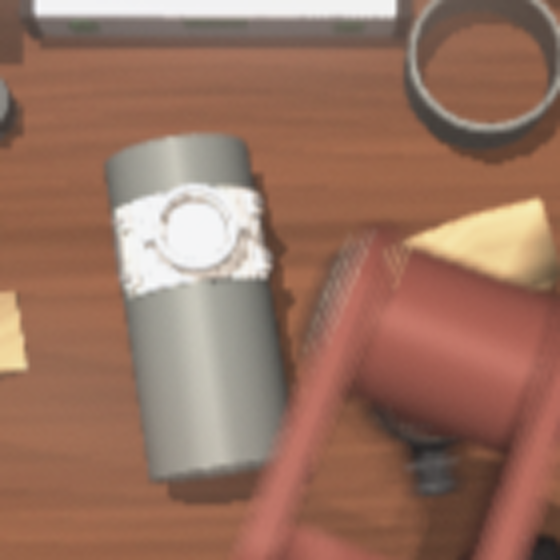

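```bash
cat >> h.py <<'E'
def bosspts(x,y,a,L,k=1.):
    u=np.array([np.cos(a),np.sin(a),0]);n=np.array([-np.sin(a),np.cos(a),0]);z=np.array([0,0,1.])
    r=-np.sin(L)*n+np.cos(L)*z; t=np.cross(r,u); c=np.array([x,y,.055])
    rim=np.array([c+.045*u+.085*r+.030*k*(np.cos(q)*u+np.sin(q)*t) for q in np.linspace(0,2*np.pi,40)])
    return rim
def graymask(p,near):
    im=p["image"].astype(int); sat=im.max(2)-im.min(2); return sat
def fitpipe(ps,x0,L=0.):
    W=[];M=[]
    for p in ps:
        hsv=cv2.cvtColor(p["image"],cv2.COLOR_RGB2HSV); m=((hsv[:,:,1]<75)&(hsv[:,:,2]>60)).astype(np.uint8)
        big=cv2.dilate((hull(p,pipepts(*x0))>.5).astype(np.uint8),np.ones((17,17)))
        u=np.array([np.cos(x0[2]),np.sin(x0[2])])
        B=np.array([[x0[0]+u[0]*l-u[1]*s,x0[1]+u[1]*l+u[0]*s,zz] for l in (.005,.085) for s in (-.065,.065) for zz in (0.,.145)])
        ign=hull(p,B)>.3
        M.append(cv2.morphologyEx(m,cv2.MORPH_OPEN,np.ones((3,3),np.uint8)).astype(float)); W.append(big*(~ign))
    def cost(v): return sum((np.abs(hull(p,pipepts(*v))-m)*w).sum() for p,m,w in zip(ps,M,W))
    x0=np.array(x0,float); S=[x0]+[x0+np.eye(3)[i]*(.006,.006,.06)[i] for i in range(3)]
    r=minimize(cost,x0,method="Nelder-Mead",options=dict(initial_simplex=np.array(S),xatol=1e-4,fatol=.2,maxiter=250)); return r.x,r.fun
E
python3 - <<'E'
from h import *
T=eyes.get_image("top");S=eyes.get_image("side")
for ps in ([T],[S],[T,S]):
    v,f=fitpipe(ps,(.547,.024,.11)); print(np.round(v,4),f)
for L in (-10,-5,0,5,10):
    b=bosspts(*v,np.radians(L)); print(L,[np.round(np.r_[(q:=proj(p,b)).min(0),q.max(0),proj(p,b.mean(0))[0]],1) for p in (T,S)])
import pickle
for p,n in ((T,"t6"),(S,"s6")):
    im=cv2.resize(p["image"][:,:,::-1],None,fx=4,fy=4,interpolation=cv2.INTER_CUBIC)
    for L,c in ((0,(0,255,0)),(8,(0,0,255))):
        cv2.polylines(im,[((proj(p,bosspts(*v,np.radians(L)))+.5)*4-.5).astype(np.int32)],True,c,1)
    h=cv2.convexHull(((proj(p,pipepts(*v))+.5)*4-.5).astype(np.int32)); cv2.polylines(im,[h],True,(255,0,0),1)
    c=(proj(p,[.55,.02,.06])[0]*4).astype(int); cv2.imwrite(f"pics/{n}.png",im[c[1]-250:c[1]+250,c[0]-300:c[0]+300])
E
```

```text
[0.5468 0.0236 0.1417] 143.34117647058824
[0.5487 0.0176 0.1416] 153.6156862745098
[0.5471 0.0228 0.1376] 316.19215686274504
-10 [array([239.9, 197. , 260.8, 218.2, 250.2, 207.3]), array([268.6, 205.5, 290.6, 223.1, 279.3, 214.2])]
-5 [array([242.2, 196.5, 263.5, 217.7, 252.8, 206.8]), array([268.6, 204.1, 290.6, 220.4, 279.3, 212.1])]
0 [array([244.7, 196.1, 266.2, 217.2, 255.4, 206.3]), array([268.7, 202.9, 290.6, 217.7, 279.4, 210.2])]
5 [array([247.3, 195.8, 268.9, 216.7, 258.1, 205.9]), array([268.7, 202. , 290.5, 215.2, 279.4, 208.5])]
10 [array([250. , 195.5, 271.4, 216.4, 260.7, 205.6]), array([268.8, 201.3, 290.5, 212.8, 279.4, 206.9])]
```

View pics/s6.png

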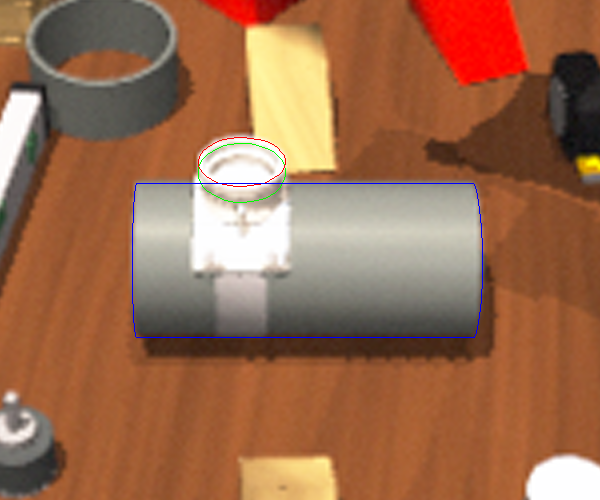

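View pics/t6.png

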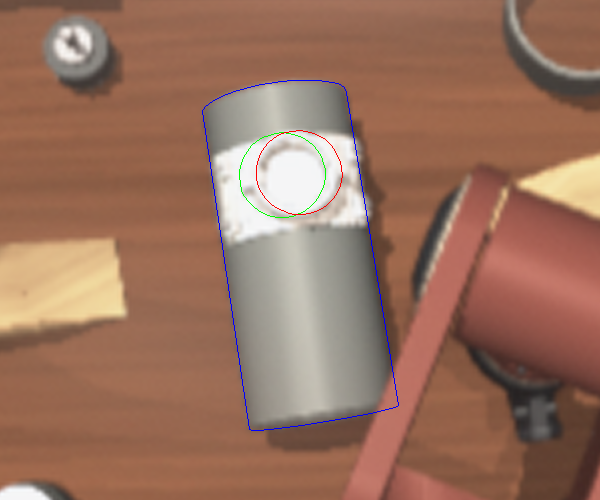

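```bash
python3 - <<'E'
from h import *
T=eyes.get_image("top");S=eyes.get_image("side")
ims=[]
for p,v in ((T,(.5468,.0236,.13)),(S,(.5487,.0176,.135))):
    b=proj(p,bosspts(*v,0)).mean(0).astype(int); g=p["image"][b[1]-25:b[1]+25,b[0]-25:b[0]+25,::-1].astype(float)
    g=np.clip((g-120)*1.9,0,255).astype(np.uint8)
    im=cv2.resize(g,None,fx=8,fy=8,interpolation=cv2.INTER_CUBIC); im2=im.copy()
    for L,c in ((0,(0,200,0)),(6,(0,0,255))):
        q=(proj(p,bosspts(*v,np.radians(L)))-b+25.5)*8; cv2.polylines(im2,[q.astype(np.int32)],True,c,1)
    ims.append(np.hstack([im,im2]))
cv2.imwrite("pics/z7.png",cv2.resize(np.vstack(ims),(600,600)))
E
```

```text
(no output)
```

View pics/z7.png

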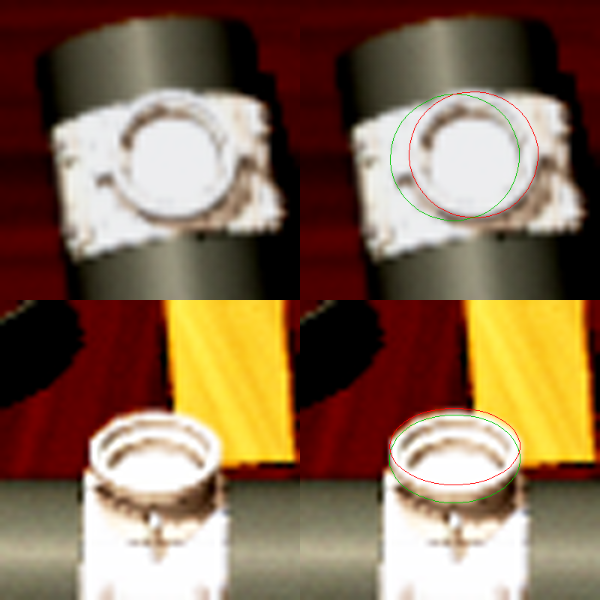

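```bash
python3 - <<'E'
from h import *
plan([.528,.016,.30],1.695,35)
E
```

```text
t 8.6 n 5 turn z/row 0.0 tilt [ 0.004 -0.005  0.   ]
1 [25.2 16.7 14.1]
2 [25.2 16.7 14.1]
3 [25.3 16.7 14.1]
4 [25.3 16.7 14.1]
5 [25.3 16.6 14.1]
```

```bash
python3 -m crank '[[-0.002,0.002,0,32,12,2,1],[-0.002,0.002,0,32,18,8,1],[0,0,0,30,18,14,1],[0,0,0,25,18,20,1],[0,0,0,12,14,18,1],[0,0,0,0,0,8,1]]'
python3 - <<'E'
from h import *
plan([.528,.016,.284],1.695,50)
E
```

```text
t: 9.1
tool_pos: [0.5274, 0.0291, 0.3033]
tool_rot: [2.069, 2.352, 0.008]
contact_force: [-0.1, -0.3, -0.3]
opening: 0.0
t 9.1 n 1 turn z/row 0.003 tilt [0.002 0.01  0.   ]
1 [-13.   -1.2  19.3]
```

```bash
python3 -m crank '[[0.008,0.002,0,-13,-1,8,1],[0.002,0,0,0,0,8,1],[0,0,0,0,0,2,1],[0,0,0,0,0,1.5,1],[0,0,0,0,0,1,1]]'
python3 -c "
from h import *
plan([.528,.016,.284],1.695,50)"
```

```text
t: 9.52
tool_pos: [0.5278, 0.0151, 0.2835]
tool_rot: [-2.072, -2.361, 0.006]
contact_force: [-0.3, 0.4, 0.2]
opening: 0.0001
t 9.52 n 1 turn z/row 0.006 tilt [ 0.003 -0.002  0.   ]
1 [ 0.9  0.3 -0.5]
```

```bash
python3 -m crank '[[0,0,0,0,0,1.5,1]]'; python3 -m crank '[[0,0,0,3,0,0.8,1],[0,0,0,4,0,0.8,1],[0,0,0,3,0,0.8,1],[0,0,0,0,0,0.3,1]]'
```

```text
t: 9.6
tool_pos: [0.5279, 0.0141, 0.2833]
tool_rot: [2.073, 2.359, -0.005]
contact_force: [-3.6, -0.2, 7.0]
opening: -0.0002
t: 9.93
tool_pos: [0.5264, 0.0223, 0.2834]
tool_rot: [2.077, 2.353, -0.003]
contact_force: [-0.9, -0.4, 1.2]
opening: 0.0
```

```bash
python3 -m crank '[[0,0,0,0,0,-12,1],[0,0,0,0,-5,-35,1],[0,0,0,-15,-10,-35,1],[0,0,0,-38,0,-8,1],[0,0,0,-40,0,0,1],[0,0,0,-40,0,0,1],[0,0,0,-40,6,0,1],[0,0,0,-40,6,0,1]]'; python3 -m crank '[[0,0,0,-36,16,0,0.3],[0,0,0,-28,16,0,0.3],[0,0,0,0,0,0,0.3],[0,0,0,0,0,0,0.3]]'; cat > m.py <<'E'
from h import *
import sys
T=eyes.get_image("top");S=eyes.get_image("side")
for p in (T,S): print([(np.round(d["centre"],4),d["confidence"]) for d in spotter.mark_of("boss_mouth",p)[:2]+spotter.mark_of("pipe",p)[:1]])
V=[]
ims=[]
for p in (T,S):
    v,f=fitpipe([p],(.547,.026,.13)); print(np.round(v,4),f); V.append(v)
    b=proj(p,bosspts(*v,0)).mean(0).astype(int); g=p["image"][b[1]-25:b[1]+25,b[0]-25:b[0]+25,::-1].astype(float)
    g=np.clip((g-120)*1.9,0,255).astype(np.uint8)
    im=cv2.resize(g,None,fx=8,fy=8,interpolation=cv2.INTER_CUBIC); im2=im.copy()
    for L,c in ((0,(0,200,0)),(6,(0,0,255))):
        q=(proj(p,bosspts(*v,np.radians(L)))-b+25.5)*8; cv2.polylines(im2,[q.astype(np.int32)],True,c,1)
    ims.append(np.hstack([im,im2]))
cv2.imwrite(f"pics/{sys.argv[1]}.png",cv2.resize(np.vstack(ims),(600,600)))
save(T,sys.argv[1]+"T",(150,120,430,300),2.8); save(S,sys.argv[1]+"S",(180,120,380,320),3)
E
python3 m.py z8; python3 -c "
from h import *
o,R=tool();print(o['tool_pos'],yaw(R),o['opening'],o['t'])"
```

```text
t: 10.6
tool_pos: [0.5487, -0.1894, 0.3816]
tool_rot: [2.059, 2.364, 0.001]
contact_force: [1.6, 0.8, 1.1]
opening: 0.0003
t: 10.93
tool_pos: [0.5904, -0.2596, 0.3834]
tool_rot: [2.068, 2.351, 0.0]
contact_force: [-0.7, 0.1, -0.1]
opening: 0.0296
[(array([0.5965, 0.0293, 0.1375]), 0.8), (array([0.5467, 0.0199, 0.0541]), 0.98)]
[(array([0.5921, 0.0246, 0.137 ]), 0.82), (array([0.7153, 0.3727, 0.0013]), 0.29), (array([0.5434, 0.0261, 0.0588]), 0.6)]
[0.5469 0.025  0.1335] 123.0
[0.5484 0.0218 0.14  ] 166.83137254901962
[ 0.58981283 -0.25699924  0.38382881] 1.7020904660500542 0.029846148715619112 11.2333
```

View pics/z8.png

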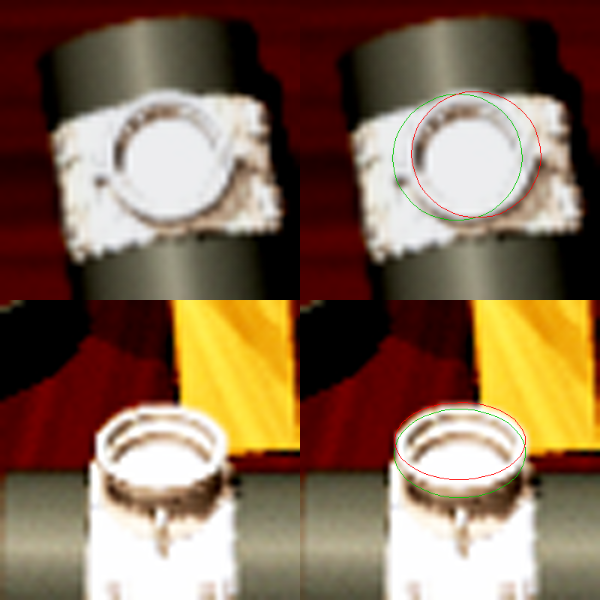

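View pics/z8T.png

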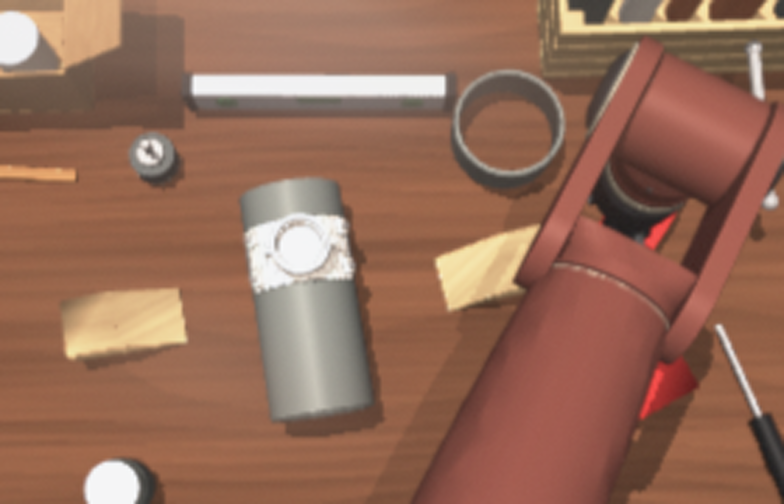

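```bash
python3 - <<'E'
from h import *
T=eyes.get_image("top");S=eyes.get_image("side")
v=(.547,.0245,.133);u=np.array([np.cos(v[2]),np.sin(v[2])]);n=np.array([-u[1],u[0]])
for nm,p in (("T",T),("S",S)):
    for L in (-.09,-.05,-.02,.1):
        # profile direction: between projections of silhouettes at this station
        c=np.array([v[0],v[1]])+L*u
        s=np.arange(-.08,.0801,.002); A=proj(p,np.c_[c+0*n,.055][None] if False else [*c,.055])[0]
        t=np.linspace(0,2*np.pi,361); C=proj(p,[[*(c+.055*np.cos(q)*n),.055+.055*np.sin(q)] for q in t])
        w=proj(p,[*(c+.01*n),.055])[0]-proj(p,[*(c-.01*n),.055])[0]; w/=np.hypot(*w); e=(C-A)@w
        ss=np.arange(e.min()-6,e.max()+6,.5); xy=(A+ss[:,None]*w).astype(np.float32)
        im=p["image"].astype(np.float32); val=cv2.remap(im,xy[:,:1],xy[:,1:],cv2.INTER_LINEAR)[:,0]
        d=val[:,0]-val[:,2]  # R-B
        k=len(d); half=k//2
        def cross(seg,pos,th=None):
            th=(np.percentile(seg,95)+np.percentile(seg,10))/2; i=np.nonzero(np.diff((seg>th).astype(int)))[0]; return [round(float(pos[j]+.5*(th-seg[j])/(seg[j+1]-seg[j])),2) for j in i]
        print(nm,L,"pred",np.round([e.min(),e.max()],2),"meas",cross(d[:30],ss[:30]),cross(d[-30:],ss[-30:]), np.round(d[:24:2]),np.round(d[-24::2]))
E
```

```text
T -0.09 pred [-18.77  18.85] meas [-19.68] [19.1] [77. 77. 76. 67. 52. 44. 30. 15. 10.  9.  9. 10.] [15. 15. 15. 16. 16. 25. 47. 68. 73. 73. 73. 74.]
T -0.05 pred [-18.64  18.72] meas [-19.34] [19.0] [70. 69. 70. 68. 51. 43. 29. 10.  7.  7.  8.  8.] [14. 14. 14. 14. 14. 18. 36. 59. 65. 65. 66. 65.]
T -0.02 pred [-18.54  18.62] meas [-19.11] [18.82] [82. 82. 80. 71. 56. 49. 33. 14.  7.  7.  7.  7.] [11. 11. 12. 11. 11. 18. 48. 69. 73. 73. 72. 72.]
T 0.1 pred [-18.17  18.24] meas [-17.82] [18.59] [81. 80. 80. 80. 79. 76. 56. 20.  9.  7.  7.  8.] [10.  9.  9.  9.  8. 10. 34. 62. 71. 72. 73. 74.]
S -0.09 pred [-19.18  19.27] meas [-20.08] [19.03] [94. 95. 95. 95. 89. 58. 24. 12. 13. 15. 15. 15.] [ 9.  8.  5.  6.  6. 10. 42. 45. 46. 47. 48. 61.]
S -0.05 pred [-19.22  19.31] meas [-19.96] [19.19] [ 92.  99. 105. 106. 100.  72.  31.  14.  13.  13.  14.  14.] [ 8.  5.  4.  6. 10. 21. 41. 42. 42. 42. 46. 68.]
S -0.02 pred [-19.25  19.33] meas [-19.86] [19.12] [116. 114. 103.  92. 112.  85.  36.  12.  13.  16.  17.  15.] [ 6.  6.  6.  5.  7. 23. 46. 45. 44. 45. 48. 71.]
S 0.1 pred [-19.25  19.33] meas [-20.02] [19.48, 20.64, 21.48] [114. 115. 116. 115. 111.  79.  26.  14.  13.  15.  14.  16.] [ 7.  5.  6.  5.  9. 25. 48. 43. 44. 48. 62. 86.]
```

```bash
python3 - <<'E'
from h import *
T=eyes.get_image("top");S=eyes.get_image("side")
out=[]
for p,v in ((T,(.547,.0250,.133)),(S,(.5484,.0218,.137))):
    R=cv2.Rodrigues(np.array(p["rvec"]))[0]; print("cam",np.round(-R.T@np.array(p["tvec"]),3))
    b=proj(p,bosspts(*v,0)).mean(0).astype(int); g=p["image"][b[1]-18:b[1]+18,b[0]-18:b[0]+18].astype(np.float32).mean(2)
    print(g.min(),np.percentile(g,[50,90,99]))
    g=np.clip((g-150)*255/105,0,255)**1.5/255**.5
    im=cv2.cvtColor(cv2.resize(g.astype(np.uint8),None,fx=11,fy=11,interpolation=cv2.INTER_CUBIC),cv2.COLOR_GRAY2BGR); im2=im.copy()
    for L,c in ((0,(0,200,0)),(4,(0,0,255))):
        q=(proj(p,bosspts(*v,np.radians(L)))-b+18.5)*11; cv2.polylines(im2,[q.astype(np.int32)],True,c,1)
    out.append(np.hstack([im,im2]))
cv2.imwrite("pics/z9.png",cv2.resize(np.vstack(out),(600,600)))
E
```

```text
cam [ 0.368 -0.036  1.196]
86.666664 [203.83333588 244.66667175 245.33332825]
cam [0.454 1.004 1.04 ]
54.0 [201.16666412 253.66667175 254.33332825]
```

View pics/z9.png

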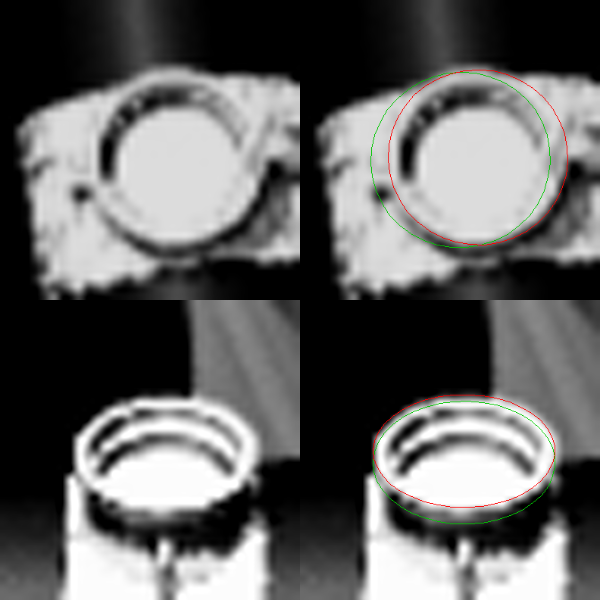

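```bash
python3 -c "
from h import *
plan([.527,.018,.32],1.70,39)"
```

```text
t 11.43 n 8 turn z/row 0.0 tilt [0.008 0.009 0.   ]
1 [35.2 -3.4  7.6]
2 [35.2 -3.4  7.6]
3 [35.2 -3.4  7.6]
4 [35.2 -3.4  7.6]
5 [35.2 -3.4  7.6]
6 [35.2 -3.4  7.6]
7 [35.2 -3.4  7.6]
8 [35.2 -3.4  7.6]
```

```bash
python3 -m crank '[[0.004,0.004,0,36,-12,0,1],[0.004,0.004,0,37,-12,0,1],[0,0,0,37,-5,0,1],[0,0,0,37,0,5,1],[0,0,0,37,0,10,1],[0,0,0,36,0,15,1],[0,0,0,30,0,15,1],[0,0,0,15,0,15,1]]'; python3 -c "
from h import *
plan([.527,.018,.287],1.70,60)"
```

```text
t: 12.1
tool_pos: [0.5246, 0.0087, 0.3255]
tool_rot: [2.072, 2.347, 0.008]
contact_force: [-0.1, -0.1, -0.5]
opening: -0.0003
t 12.1 n 1 turn z/row -0.005 tilt [0.004 0.011 0.   ]
1 [ 9.1  3.1 38.5]
```

```bash
python3 -m crank '[[0.008,0.003,0,7,3,22,1],[0.003,0,0,0,0,10,1],[0,0,0,0,0,4,1],[0,0,0,0,0,2,1]]';python3 -m crank '[[0,0,0,0,0,1.5,1]]'
```

```text
t: 12.43
tool_pos: [0.5246, 0.0209, 0.284]
tool_rot: [-2.069, -2.362, 0.005]
contact_force: [0.1, -0.9, -0.2]
opening: 0.0002
t: 12.52
tool_pos: [0.5248, 0.0203, 0.2833]
tool_rot: [-2.07, -2.361, 0.006]
contact_force: [-4.3, -1.0, 10.1]
opening: 0.0002
```

```bash
python3 -m crank '[[0,0,0,3,0,0.6,1],[0,0,0,3,0,0.6,1],[0,0,0,0,0,0.3,1]]'; python3 -m crank '[[0,0,0,0,0,-12,1],[0,0,0,0,-5,-35,1],[0,0,0,-15,-10,-30,1],[0,0,0,-38,0,-8,1],[0,0,0,-40,0,0,1],[0,0,0,-40,0,0,1],[0,0,0,-40,6,0,1],[0,0,0,-40,8,0,1]]'; python3 -m crank '[[0,0,0,-36,20,0,0.1],[0,0,0,-28,20,0,0.1],[0,0,0,0,0,0,0.1],[0,0,0,0,0,0,0.1]]';python3 m.py z10;  python3 -c "
from h import *
o,R=tool();print(o['tool_pos'],yaw(R),o['opening'],o['t'])"
```

```text
t: 12.77
tool_pos: [0.5254, 0.0242, 0.2848]
tool_rot: [2.073, 2.356, -0.002]
contact_force: [0.2, -0.5, -1.1]
opening: 0.0002
t: 13.43
tool_pos: [0.5512, -0.1894, 0.3865]
tool_rot: [2.054, 2.358, 0.006]
contact_force: [0.4, 0.0, 1.1]
opening: -0.0001
t: 13.77
tool_pos: [0.6007, -0.259, 0.393]
tool_rot: [2.061, 2.341, 0.006]
contact_force: [0.3, 0.5, 0.2]
opening: 0.0384
[(array([0.5971, 0.0312, 0.139 ]), 0.74), (array([0.5466, 0.0214, 0.0551]), 0.91)]
[(array([ 7.139e-01,  3.736e-01, -1.000e-04]), 0.68), (array([0.5958, 0.0302, 0.1382]), 0.56), (array([0.5452, 0.025 , 0.0579]), 0.75)]
[0.547  0.026  0.1301] 118.25098039215686
[0.5471 0.0236 0.1581] 157.14901960784317
[ 0.59978228 -0.25612517  0.39250721] 1.7006605576208282 0.03834135518814519 14.0667
```

View pics/z10.png

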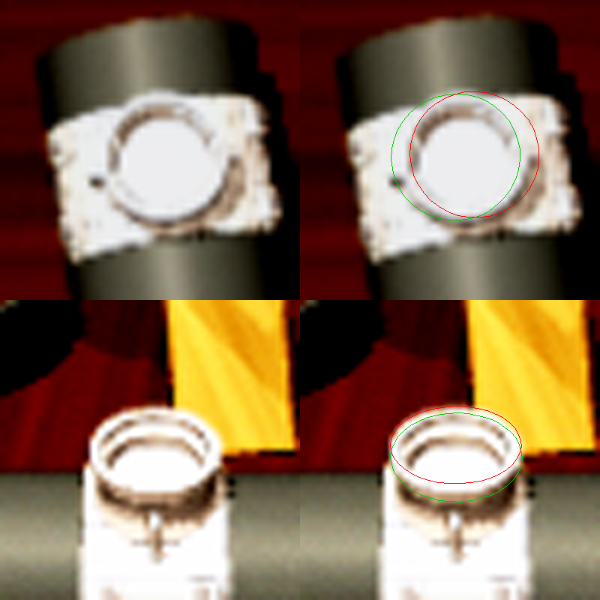

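View pics/z10S.png

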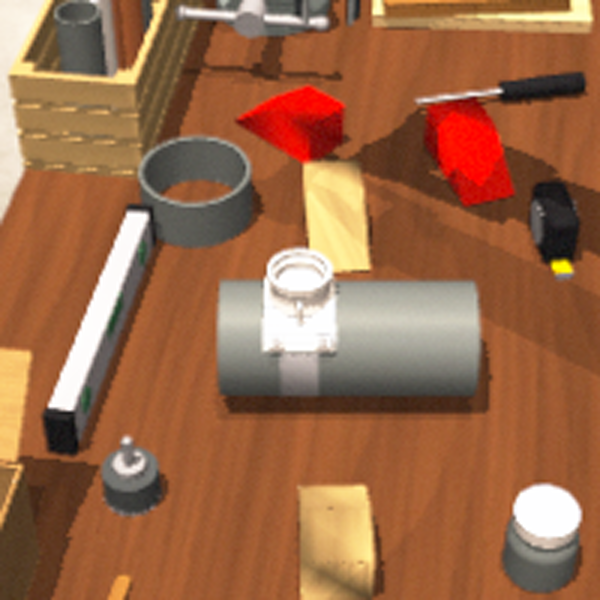

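```bash
python3 -m crank '[[0.004,0.003,0,-8,0,38,0.4],[0.004,0.003,0,-6,0,40,0.4],[0,0,0,-3,0,40,0.4]]'; python3 -c "
from h import *
plan([.600,-.270,.194],1.70,40)
T=eyes.get_image('top')
m=woodmask(T,proj(T,[.583,-.18,.03])[0]);print(m.sum(),fit([T],[m],chockpts,(.583,-.18,1.8)))
S=eyes.get_image('side');save(S,'s11',(220,100,360,240),4)"
```

```text
t: 14.32
tool_pos: [0.6078, -0.2732, 0.2886]
tool_rot: [2.04, 2.336, 0.011]
contact_force: [1.8, -0.5, -0.6]
opening: 0.0253
t 14.32 n 3 turn z/row 0.002 tilt [0.021 0.035 0.   ]
1 [ 2.2 -3.4 31.4]
2 [ 2.2 -3.4 31.4]
3 [ 2.2 -3.4 31.4]
688.0 (array([ 0.58234146, -0.17106522,  1.83889714]), np.float64(281.81960784313725))
```

View pics/s11.png

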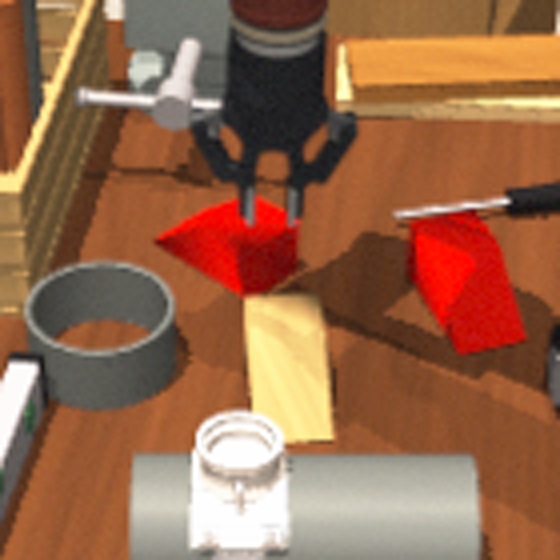

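```bash
python3 -m crank '[[0.018,0.011,0,3,-3,0,0.4],[0.016,0.01,0,0,-2,0,0.4]]'; python3 -c "
from h import *
plan([.600,-.270,.194],1.70,40)
S=eyes.get_image('side')
hsv=cv2.cvtColor(S['image'],cv2.COLOR_RGB2HSV);m=((hsv[:,:,1]>225)&((hsv[:,:,0]<5)|(hsv[:,:,0]>175))&(hsv[:,:,2]>100)).astype(np.uint8)
n,l,s,c=cv2.connectedComponentsWithStats(m)
for i in range(1,n):
  if s[i,4]>150:
    print(s[i],c[i]); v,u=np.nonzero(l==i); k=v.argmax(); print('lowest px',u[k],v[k],'world z0',back(S,(u[k],v[k]),0.),'z.055',back(S,(u[k],v[k]),.055))
"
```

```text
t: 14.58
tool_pos: [0.5988, -0.2676, 0.2799]
tool_rot: [-2.052, -2.351, 0.014]
contact_force: [0.5, 0.6, -0.2]
opening: 0.0257
t 14.58 n 3 turn z/row 0.002 tilt [-0.007 -0.022 -0.   ]
1 [-1.1  0.9 28.6]
2 [-1.1  0.9 28.6]
3 [-1.1  0.9 28.6]
[260 149  35  25 495] [278.45656566 160.91515152]
lowest px 280 173 world z0 [ 0.63814012 -0.31143913  0.        ] z.055 [ 0.62841486 -0.24190655  0.055     ]
[322 153  29  36 693] [335.76046176 170.11111111]
lowest px 336 188 world z0 [ 0.44198571 -0.2570025   0.        ] z.055 [ 0.44263172 -0.19034816  0.055     ]
```

```bash
python3 -m crank '[[-0.018,-0.006,0,-1,1,25,0.4],[0,0,0,-1,1,25,0.4],[0,0,0,-1,1,20,0.4],[0,0,0,0,0,12,0.4],[0,0,0,0,0,0,0.4]]'; python3 -c "
from h import *
plan([.600,-.270,.194],1.70,40)
S=eyes.get_image('side');save(S,'s12',(220,100,360,240),4)"
```

```text
t: 15.05
tool_pos: [0.6079, -0.2722, 0.2153]
tool_rot: [2.048, 2.351, 0.009]
contact_force: [0.4, -0.0, -0.9]
opening: 0.0259
t 15.05 n 1 turn z/row 0.008 tilt [0.011 0.022 0.   ]
1 [ 3.6 -7.9 21.1]
```

View pics/s12.png

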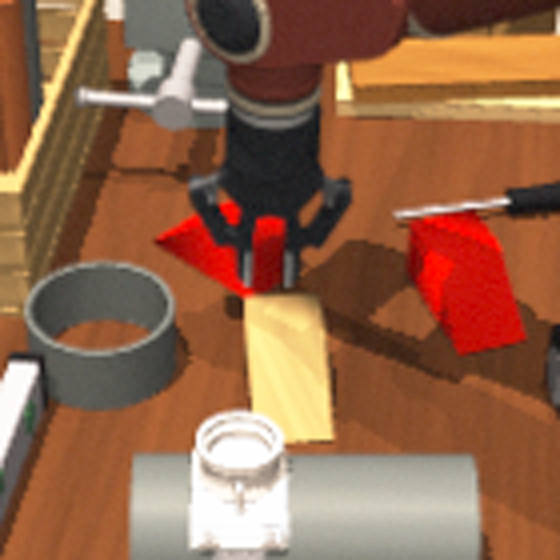

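The fingers are just behind the wooden chock's back edge (side crop 245–320, 295) and clear of the red one. They sit about 8 mm too far out along the pipe axis, so I'll shift and lower.

```bash
python3 -m crank '[[0.01,0.006,0,2,-8,10,0.4],[0.004,0,0,0,-2,10,0.4],[0,0,0,0,0,2,0.4]]'; python3 -c "
from h import *
plan([.600,-.270,.194],1.70,40)"; python3 -m crank '[[0,0,0,4,0,0,0.4],[0,0,0,4,0,0,0.4],[0,0,0,4,0,0,0.4]]';python3 -m crank '[[0,0,0,5,0,0,0.4],[0,0,0,5,0,0,0.4]]'
```

```text
t: 15.35
tool_pos: [0.5999, -0.273, 0.1998]
tool_rot: [2.049, 2.354, 0.001]
contact_force: [-0.5, -0.4, -1.1]
opening: 0.0258
t 15.35 n 1 turn z/row 0.009 tilt [0.013 0.016 0.   ]
1 [3.1 0.4 5.8]
t: 15.6
tool_pos: [0.5979, -0.2611, 0.2001]
tool_rot: [2.05, 2.352, 0.001]
contact_force: [0.6, -0.1, 0.4]
opening: 0.0257
t: 15.77
tool_pos: [0.5967, -0.2503, 0.2005]
tool_rot: [2.049, 2.351, 0.001]
contact_force: [-1.0, -1.5, -1.0]
opening: 0.0255
```

```bash
python3 -m crank '[[0.004,0.004,0,7,0,1,0.4],[0.004,0.004,0,9,0,1,0.4],[0,0,0,10,0,0,0.4],[0,0,0,10,0,0,0.4],[0,0,0,10,0,0,0.4],[0,0,0,10,0,0,0.4],[0,0,0,10,0,0,0.4],[0,0,0,0,0,0,0.4]]'; cat > c.py <<'E'
from h import *
import sys
o,R=tool(); tp=np.array(o["tool_pos"])
print(np.round(tp,4),"yaw",round(yaw(R),3),"F",np.round(o["contact_force"],1),"tilt",np.round(np.cross(R[:,2],[0,0,-1]),3),"t",o["t"])
T=eyes.get_image("top");S=eyes.get_image("side")
v,f=fitpipe([T],(.547,.026,.13)); print("pipe T",np.round(v,4),f)
u=np.array([np.cos(v[2]),np.sin(v[2])]);n=np.array([-u[1],u[0]]); rel=tp[:2]-v[:2]; print("tool rel pipe u,n mm",np.round([rel@u*1e3,rel@n*1e3],1))
g=eval(sys.argv[2])
for p,nm in ((T,"T"),(S,"S")):
    m=woodmask(p,proj(p,[g[0],g[1],.03])[0])
    if m is not None:
        w,f=fit([p],[m],chockpts,g,(.008,.008,.08)); r=w[:2]-v[:2]; print("chock",nm,m.sum(),np.round(w,4),round(f),"rel u,n",np.round([r@u*1e3,r@n*1e3],1))
    print("mouth",[np.round(d["centre"],4) for d in spotter.mark_of("boss_mouth",p)[:1]])
save(T,sys.argv[1]+"T",(190,150,370,290),4); save(S,sys.argv[1]+"S",(220,130,360,270),4)
E
python3 c.py a1 '(.573,-.11,1.7)'
```

```text
t: 16.43
tool_pos: [0.5871, -0.1768, 0.1992]
tool_rot: [2.053, 2.36, 0.0]
contact_force: [-0.1, 0.2, -0.1]
opening: 0.0257
[ 0.5871 -0.1768  0.1992] yaw 1.71 F [-0.1  0.2 -0.1] tilt [0.009 0.01  0.   ] t 16.4333
pipe T [0.5469 0.0261 0.1335] 119.75294117647059
tool rel pipe u,n mm [  12.8 -206.5]
chock T 421.0 [ 0.57   -0.0667  1.7433] 523 rel u,n [ 10.5 -95.1]
mouth [array([0.5945, 0.0323, 0.1403])]
chock S 377.0 [ 0.585  -0.1738  1.7054] 411 rel u,n [  11.2 -203.2]
mouth [array([0.596 , 0.0301, 0.1371])]
```

View pics/a1T.png

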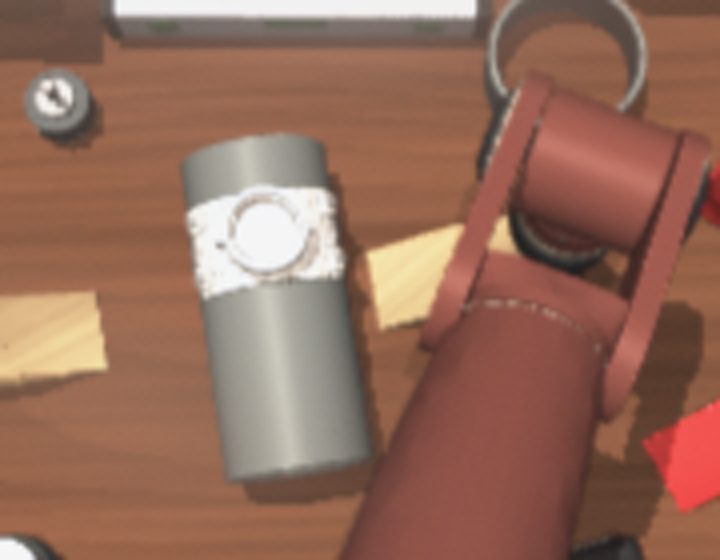

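View pics/a1S.png

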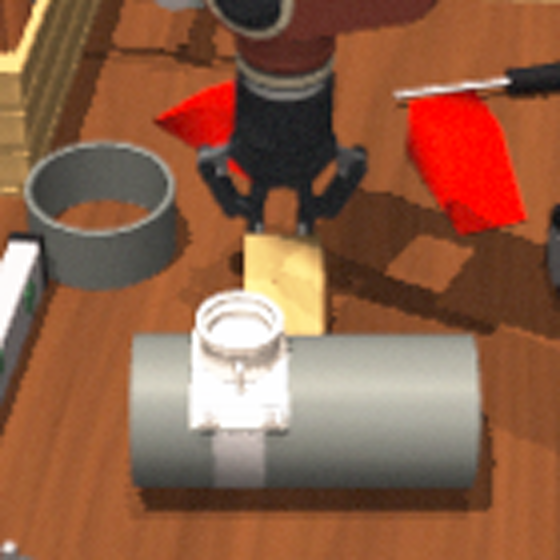

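```bash
python3 -m crank '[[0.004,0.004,0,9,0,0,0.4],[0.004,0.004,0,10,0,0,0.4],[0,0,0,10,0,0,0.4],[0,0,0,10,0,0,0.4],[0,0,0,5,0,0,0.4],[0,0,0,0,0,0,0.4]]'; python3 c.py a2 '(.573,-.065,1.7)'
```

```text
t: 17.13
tool_pos: [0.5812, -0.133, 0.1995]
tool_rot: [2.064, 2.363, -0.003]
contact_force: [0.4, -0.6, 0.4]
opening: 0.0255
[ 0.5812 -0.133   0.1995] yaw 1.706 F [ 0.4 -0.6  0.4] tilt [0.004 0.002 0.   ] t 17.1333
pipe T [0.547 0.026 0.13 ] 246.68627450980392
tool rel pipe u,n mm [  13.4 -162.1]
chock T 166.0 [ 0.5764 -0.0153  1.3134] 740 rel u,n [ 23.8 -44.7]
mouth []
chock S 208.0 [ 0.5835 -0.1735  1.707 ] 586 rel u,n [  10.3 -202.6]
mouth [array([0.5941, 0.0313, 0.1393])]
```

View pics/a2T.png

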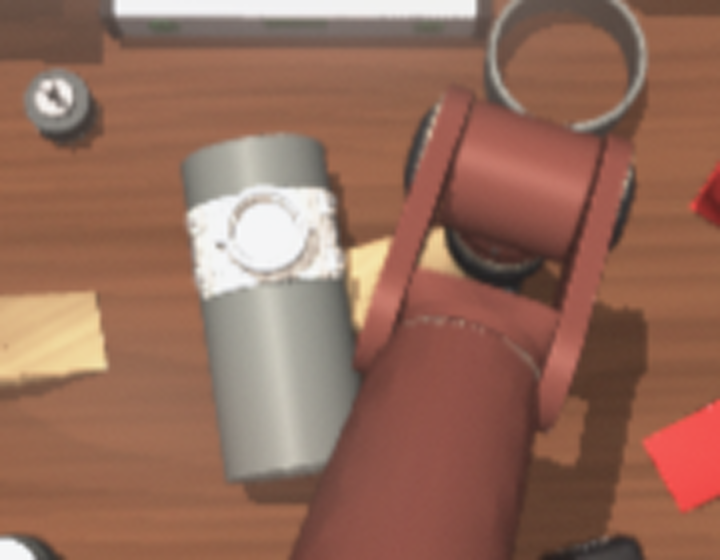

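View pics/a2S.png

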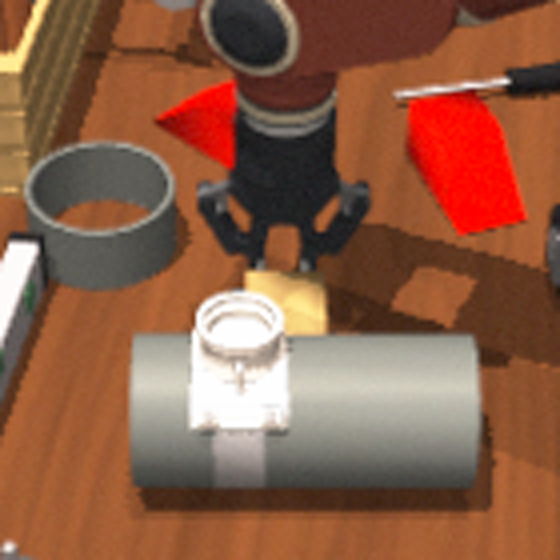

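```bash
cat > tr.py <<'E'
from h import *
import sys,os
def g(p): return cv2.GaussianBlur(p["image"].astype(np.float32).mean(2),(0,0),.7)
T=eyes.get_image("top");S=eyes.get_image("side")
boxes={"T_saddle":(T,(238,196,277,224)),"S_saddle":(S,(267,203,293,250)),"S_bare":(S,(252,214,340,254)), "T_bare":(T,(238,185,275,265))}
if sys.argv[1]=="ref": np.savez("ref.npz",T=g(T),S=g(S))
else:
    r=np.load("ref.npz"); o,R=tool(); print(np.round(o["tool_pos"],4),np.round(o["contact_force"],1),o["t"])
    for k in ("T_saddle","S_saddle"):
        p,b=boxes[k]; a=r[k[0]]
        W=np.array([[1,0,0],[0,1,0]],np.float32); t=a[b[1]:b[3],b[0]:b[2]]; im=g(p)
        off=np.array([[1,0,b[0]],[0,1,b[1]]],np.float32)
        try:
            cc,W=cv2.findTransformECC(t,im,off,cv2.MOTION_TRANSLATION,(3,100,1e-6)); print(k,"shift px",np.round(W[:,2]-b[:2],2),round(cc,4))
        except Exception as e: print(k,"fail")
E
python3 tr.py ref; python3 -m crank '[[0,0,0,3,0,0,0.4],[0,0,0,0.5,0,0,0.4]]'; python3 tr.py x;python3 -m crank '[[0,0,0,2,0,0,0.4],[0,0,0,0,0,0,0.4]]'; python3 tr.py x
python3 -c "
from h import *
T=eyes.get_image('top');S=eyes.get_image('side')
for p in (T,S):
  a=proj(p,bosspts(.547,.026,.13,0)).mean(0);b=proj(p,bosspts(.547,.027,.13,-np.radians(1.04))).mean(0);print('per mm roll',b-a)"
```

```text
t: 17.6
tool_pos: [0.581, -0.1316, 0.1995]
tool_rot: [2.067, 2.36, -0.003]
contact_force: [-0.5, 0.1, 0.5]
opening: 0.0257
[ 0.581  -0.1316  0.1994] [-0.5  0.4 -0.7] 17.7
T_saddle shift px [0.14 0.07] 0.9936
S_saddle shift px [0.06 0.1 ] 0.9969
t: 17.87
tool_pos: [0.5808, -0.1298, 0.1994]
tool_rot: [2.067, 2.359, -0.003]
contact_force: [0.6, 0.4, 0.8]
opening: 0.0255
[ 0.5808 -0.1298  0.1994] [-0.  -0.7 -0.2] 17.9667
T_saddle shift px [0.14 0.06] 0.9934
S_saddle shift px [0.07 0.11] 0.9969
per mm roll [-0.90354215  0.09575796]
per mm roll [-0.05632325  0.63100169]
```

```bash
python3 -m crank '[[0,0,0,2.5,0,0,0.4],[0,0,0,0,0,0,0.4]]'; python3 tr.py x;python3 -m crank '[[0,0,0,2,0,0,0.4],[0,0,0,0,0,0,0.4]]'; python3 tr.py x
```

```text
t: 18.23
tool_pos: [0.5804, -0.1274, 0.1994]
tool_rot: [2.067, 2.359, -0.003]
contact_force: [0.4, -0.2, -0.4]
opening: 0.0258
[ 0.5804 -0.1275  0.1994] [0.3 0.5 0.4] 18.3333
T_saddle shift px [0.14 0.04] 0.9929
S_saddle shift px [0.05 0.12] 0.9968
t: 18.5
tool_pos: [0.5802, -0.1255, 0.1994]
tool_rot: [2.067, 2.359, -0.004]
contact_force: [0.2, -0.5, -0.3]
opening: 0.0256
[ 0.5802 -0.1256  0.1994] [-0.8 -0.4  1. ] 18.6
T_saddle shift px [-0.45  0.14] 0.9891
S_saddle shift px [0.02 1.27] 0.996
```

```bash
python3 -m crank '[[0,0,0,0,0,0,0.4],[0,0,0,0,0,0,0.4]]'; python3 tr.py x; python3 c.py a3 '(.573,-.058,1.7)'
```

```text
t: 18.77
tool_pos: [0.5802, -0.1255, 0.1994]
tool_rot: [2.067, 2.359, -0.004]
contact_force: [-0.7, -0.4, 0.5]
opening: 0.0255
[ 0.5802 -0.1255  0.1994] [-0.7  0.1 -0.2] 18.8667
T_saddle shift px [-1.9   0.23] 0.977
S_saddle shift px [-0.12  2.62] 0.9929
[ 0.5802 -0.1255  0.1994] yaw 1.702 F [-0.7  0.1 -0.2] tilt [0.005 0.002 0.   ] t 18.8667
pipe T [0.5456 0.031  0.1144] 288.8392156862745
tool rel pipe u,n mm [  16.5 -159.4]
chock T 123.0 [0.598  0.0072 1.1018] 768 rel u,n [ 49.3 -29.7]
mouth [array([0.5929, 0.0411, 0.138 ])]
chock S 201.0 [ 0.5835 -0.1682  1.692 ] 599 rel u,n [  14.9 -202.2]
mouth [array([0.5946, 0.0382, 0.1372])]
```

View pics/a3S.png

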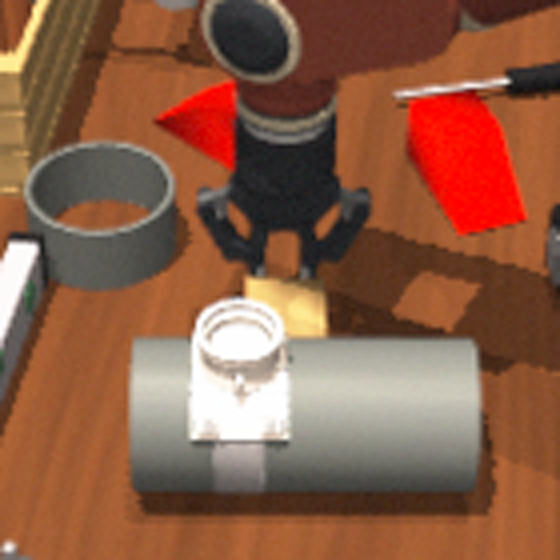

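View pics/a3T.png

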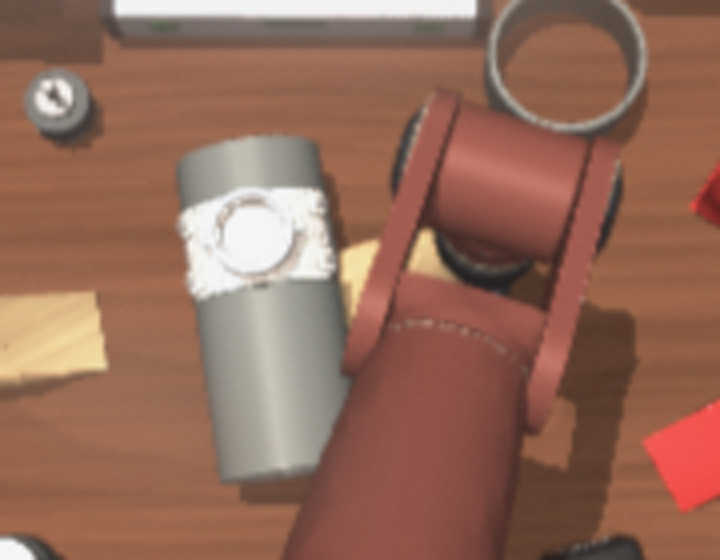

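The last 2 mm step touched the pipe and it coasted a few mm left (saddle moved about 2 px). I'll back off, go over to the left side and measure.

```bash
python3 -m crank '[[0,0,0,-6,0,0,0.4],[0,0,0,-10,0,-5,0.4],[0,0,0,-5,0,-35,0.4],[0,0,0,0,0,-40,0.4],[0,0,0,0,0,-40,0.4],[0,0,0,0,0,-40,0.4],[0,0,0,5,0,-35,0.4],[0,0,0,35,-5,-10,0.4]]';python3 -m crank '[[0,0,0,40,-10,0,0.4],[0,0,0,40,-10,0,0.4],[0,0,0,40,-5,0,0.4],[0,0,0,40,0,0,0.4],[0,0,0,40,0,0,0.4],[0,0,0,40,0,0,0.4],[0,0,0,40,0,0,0.4],[0,0,0,40,0,0,0.4]]'; python3 -c "
from h import *
plan([.523,.312,.36],1.684,40)"
```

```text
t: 19.73
tool_pos: [0.5719, -0.115, 0.4086]
tool_rot: [-2.076, -2.351, 0.013]
contact_force: [0.2, 0.5, 1.2]
opening: 0.0255
t: 20.4
tool_pos: [0.5076, 0.2029, 0.4232]
tool_rot: [2.086, 2.327, 0.008]
contact_force: [0.9, -0.6, 0.9]
opening: 0.0254
t 20.4 n 4 turn z/row -0.001 tilt [0.007 0.016 0.   ]
1 [26.8  6.6 15.7]
2 [26.8  6.6 15.7]
3 [26.8  6.6 15.7]
4 [26.8  6.7 15.7]
```

```bash
python3 -m crank '[[0.008,0.005,0,32,7,4,0.4],[0.006,0,0,32,7,10,0.4],[0,0,0,30,7,20,0.4],[0,0,0,16,6,25,0.4],[0,0,0,0,0,0,0.4]]'; python3 m.py z13; python3 -c "
from h import *
plan([.523,.314,.2],1.684,40)
T=eyes.get_image('top');S=eyes.get_image('side')
for g in ((.572,-.055,1.7),(.535,.223,-1.435)):
  for p in (T,S):
    m=woodmask(p,proj(p,[g[0],g[1],.03])[0])
    if m is not None: print(m.sum(),fit([p],[m],chockpts,g,(.008,.008,.08)))
"
```

```text
t: 20.82
tool_pos: [0.5228, 0.3251, 0.3684]
tool_rot: [2.084, 2.342, 0.013]
contact_force: [-0.4, -0.9, -1.0]
opening: 0.026
[(array([0.5931, 0.0445, 0.1399]), 0.84), (array([0.5455, 0.0246, 0.0569]), 0.78)]
[(array([0.5949, 0.0369, 0.1358]), 0.5), (array([ 0.7882,  0.0083, -0.0027]), 0.33)]
[0.5454 0.0307 0.1383] 117.34901960784313
[0.5463 0.0305 0.131 ] 754.7686274509804
t 21.12 n 5 turn z/row -0.0 tilt [-0.005  0.02   0.   ]
1 [-1.7 -1.1 35.1]
2 [-1.7 -1.1 35.1]
3 [-1.7 -1.1 35.1]
4 [-1.7 -1.1 35.1]
5 [-1.7 -1.1 35.1]
620.0 (array([ 0.57230983, -0.05847386,  1.66674112]), np.float64(320.7843137254902))
44.0 (array([ 0.61067476, -0.21125227,  1.68914453]), np.float64(712.1098039215686))
839.0 (array([ 0.53601826,  0.2224484 , -1.46556891]), np.float64(171.77254901960785))
518.0 (array([ 0.53703117,  0.18090923, -1.483158  ]), np.float64(415.30196078431374))
```

View pics/z13.png

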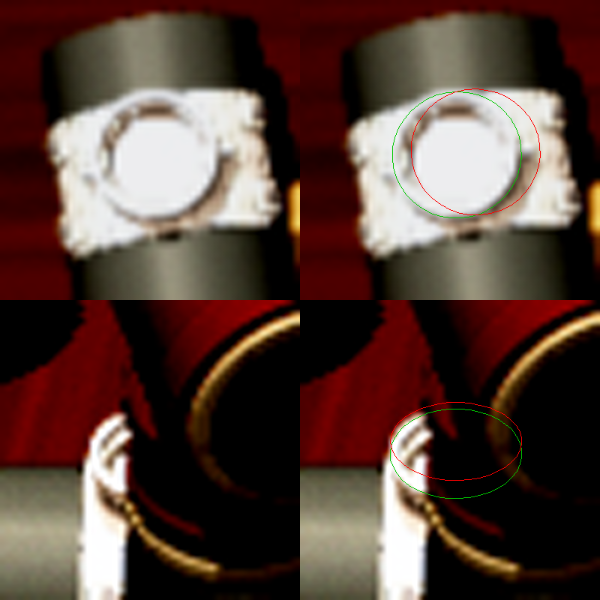

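View pics/z13T.png

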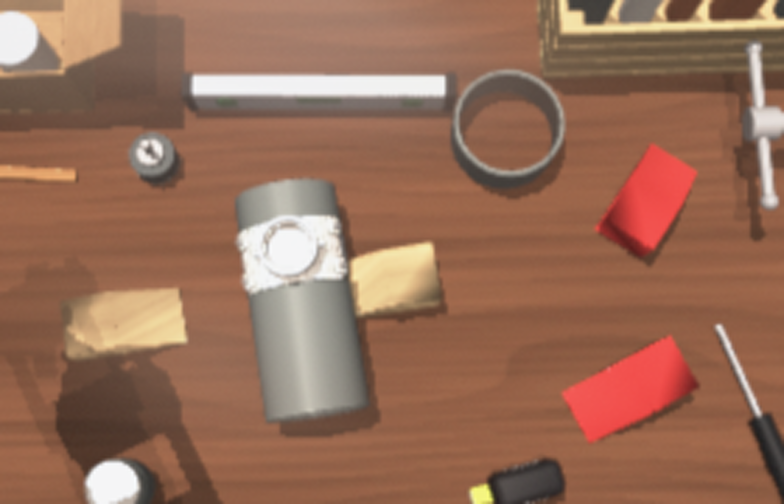

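```bash
python3 -m crank '[[0.014,-0.004,0,-1,-1,35,0.4],[0.004,0,0,-1,-1,38,0.4],[0,0,0,-1,-1,38,0.4],[0,0,0,0,-1,32,0.4],[0,0,0,0,0,12,0.4],[0,0,0,0,0,0,0.4]]'; python3 -c "
from h import *
plan([.523,.310,.2],1.704,40)
S=eyes.get_image('side');save(S,'s14',(220,190,360,330),4)"
```

```text
t: 21.72
tool_pos: [0.526, 0.3168, 0.2263]
tool_rot: [2.093, 2.329, 0.029]
contact_force: [-0.4, -1.2, -0.4]
opening: 0.0255
t 21.72 n 1 turn z/row -0.026 tilt [-0.007  0.02   0.   ]
1 [-6.5 -4.2 26.2]
```

View pics/s14.png

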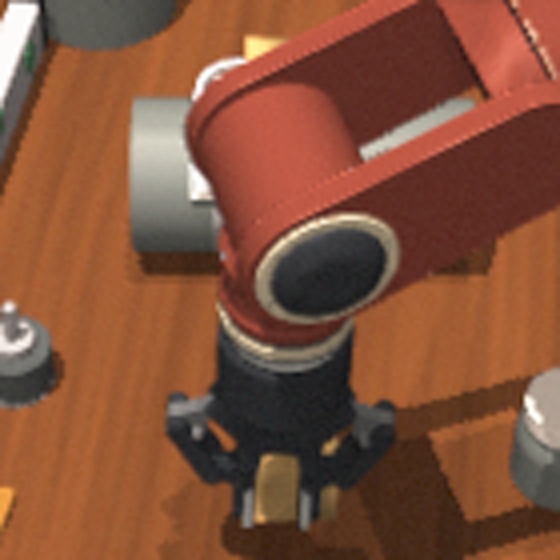

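```bash
python3 -m crank '[[0.014,-0.004,-0.015,0,-2,14,0.4],[0.004,0,-0.01,0,0,10,0.4],[0,0,0,0,0,4,0.4],[0,0,0,0,0,0,0.4]]'; python3 -c "
from h import *
plan([.523,.310,.2],1.704,40)"
```

```text
t: 22.1
tool_pos: [0.5277, 0.3179, 0.2049]
tool_rot: [2.064, 2.361, 0.02]
contact_force: [-0.1, 0.7, -0.6]
opening: 0.026
t 22.1 n 1 turn z/row 0.001 tilt [-0.006  0.013  0.   ]
1 [-7.2 -5.8  4.8]
```

```bash
python3 -m crank '[[0.008,-0.004,0,-8,-5,3,0.4],[0,0,0,-8,0,1,0.4],[0,0,0,-6,0,0,0.4],[0,0,0,-6,0,0,0.4],[0,0,0,-8,0,0,0.4],[0,0,0,-10,0,0,0.4],[0,0,0,-10,0,0,0.4],[0,0,0,-10,0,0,0.4]]';python3 -m crank '[[0,0,0,-10,0,0,0.4],[0,0,0,-10,0,0,0.4],[0,0,0,-10,0,0,0.4],[0,0,0,0,0,0,0.4]]'; python3 c.py b1 '(.525,.165,-1.44)'
```

```text
t: 22.77
tool_pos: [0.5329, 0.2474, 0.2039]
tool_rot: [2.062, 2.363, 0.015]
contact_force: [0.1, 0.7, -1.3]
opening: 0.0257
t: 23.1
tool_pos: [0.5377, 0.2118, 0.2038]
tool_rot: [2.065, 2.36, 0.014]
contact_force: [0.8, 0.1, 0.3]
opening: 0.0254
[0.5377 0.2118 0.2038] yaw 1.704 F [0.8 0.1 0.3] tilt [-0.003  0.01   0.   ] t 23.1
pipe T [0.5452 0.0302 0.1293] 114.92941176470589
tool rel pipe u,n mm [ 15.9 181. ]
chock T 543.0 [ 0.5481  0.1396 -1.522 ] 439 rel u,n [ 17. 108.]
mouth [array([0.5936, 0.0422, 0.1384])]
mouth [array([0.595 , 0.0383, 0.1376])]
```

View pics/b1T.png

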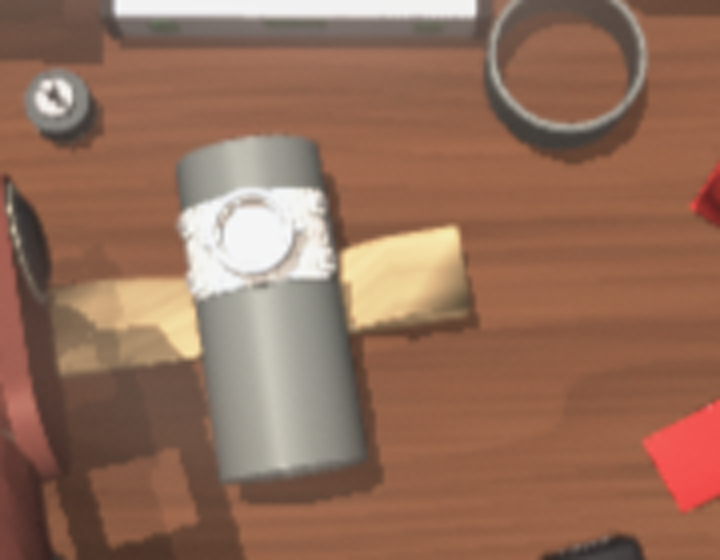

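```bash
python3 -m crank '[[0,0,0,-6,0,0,0.4],[0,0,0,-6,0,0,0.4],[0,0,0,-5,0,0,0.4],[0,0,0,-3,0,0,0.4],[0,0,0,0,0,0,0.4]]'; sed -i 's/(238,196,277,224)/(233,196,276,226)/; s/(267,203,293,250)/(266,203,293,252)/' tr.py; python3 tr.py ref;python3 tr.py x; python3 -m crank '[[0,0,0,-1.2,0,0,0.4],[0,0,0,-1.2,0,0,0.4]]';python3 tr.py x; python3 -m crank '[[0,0,0,-1,0,0,0.4],[0,0,0,0,0,0,0.4]]';python3 tr.py x
```

```text
t: 23.72
tool_pos: [0.5401, 0.1941, 0.2041]
tool_rot: [2.06, 2.366, 0.017]
contact_force: [-0.8, 0.9, 0.2]
opening: 0.0252
[0.54   0.1946 0.204 ] [ 0.4 -0.3 -0.2] 23.9167
T_saddle shift px [-0.04  0.09] 0.9974
S_saddle shift px [0.02 0.04] 0.9994
t: 24.08
tool_pos: [0.5403, 0.1925, 0.2041]
tool_rot: [2.06, 2.367, 0.018]
contact_force: [-0.9, 1.3, -0.6]
opening: 0.0257
[0.5403 0.1924 0.2041] [-0.5  0.3 -0.5] 24.1833
T_saddle shift px [-0.04  0.1 ] 0.9974
S_saddle shift px [ 0.01 -0.34] 0.9978
t: 24.35
tool_pos: [0.5405, 0.1915, 0.2041]
tool_rot: [2.059, 2.367, 0.017]
contact_force: [-0.0, -0.6, -0.1]
opening: 0.0255
[0.5405 0.1915 0.2041] [-0.4 -0.  -0.2] 24.45
T_saddle shift px [-0.04  0.08] 0.9974
S_saddle shift px [ 0.03 -0.48] 0.9966
```

```bash
python3 -m crank '[[0,0,0,-1,0,0,0.4],[0,0,0,-1,0,0,0.4]]';python3 tr.py x; python3 -m crank '[[0,0,0,-1,0,0,0.4],[0,0,0,0,0,0,0.4]]';python3 tr.py x;python3 -m crank '[[0,0,0,-1,0,0,0.4],[0,0,0,0,0,0,0.4]]';python3 tr.py x
```

```text
t: 24.62
tool_pos: [0.5407, 0.1896, 0.2041]
tool_rot: [2.06, 2.367, 0.018]
contact_force: [-0.6, 1.8, 0.2]
opening: 0.0254
[0.5407 0.1895 0.2041] [0.1 0.9 0.8] 24.7167
T_saddle shift px [-0.05  0.09] 0.9974
S_saddle shift px [ 0.   -0.81] 0.9911
t: 24.88
tool_pos: [0.5409, 0.1884, 0.2041]
tool_rot: [2.06, 2.367, 0.018]
contact_force: [0.7, 1.2, -1.3]
opening: 0.0258
[0.5409 0.1885 0.204 ] [ 0.   0.3 -0.2] 24.9833
T_saddle shift px [-0.05  0.08] 0.9974
S_saddle shift px [ 0. -1.] 0.9873
t: 25.15
tool_pos: [0.541, 0.1874, 0.2041]
tool_rot: [2.059, 2.367, 0.018]
contact_force: [0.2, -0.6, 0.4]
opening: 0.0258
[0.541  0.1874 0.2041] [ 0.   0.  -0.1] 25.25
T_saddle shift px [-0.05  0.08] 0.9974
S_saddle shift px [-0.03 -1.1 ] 0.9842
```

```bash
for i in 1; do :; done; python3 -m crank '[[0,0,0,-1,0,0,0.4],[0,0,0,0,0,0,0.4]]';python3 tr.py x|head -2; python3 -m crank '[[0,0,0,-1,0,0,0.4],[0,0,0,0,0,0,0.4]]';python3 tr.py x|head -2;python3 -m crank '[[0,0,0,-1,0,0,0.4],[0,0,0,0,0,0,0.4]]';python3 tr.py x|head -2
```

```text
t: 25.42
tool_pos: [0.5411, 0.1864, 0.2041]
tool_rot: [2.059, 2.367, 0.018]
contact_force: [1.1, 0.3, -0.3]
opening: 0.0255
[0.5411 0.1864 0.204 ] [ 0.2 -0.3 -0.4] 25.5167
T_saddle shift px [-0.06  0.07] 0.9973
t: 25.68
tool_pos: [0.5413, 0.1854, 0.204]
tool_rot: [2.059, 2.367, 0.018]
contact_force: [-0.5, -1.2, -0.9]
opening: 0.0256
[0.5413 0.1854 0.2041] [ 0.4 -0.1  0.4] 25.7833
T_saddle shift px [-0.05  0.07] 0.9973
t: 25.95
tool_pos: [0.5414, 0.1845, 0.2041]
tool_rot: [2.06, 2.367, 0.018]
contact_force: [0.0, -0.4, -0.2]
opening: 0.0258
[0.5414 0.1845 0.2041] [ 0.1  0.8 -0.5] 26.05
T_saddle shift px [0.53 0.05] 0.994
```

```bash
python3 -m crank '[[0,0,0,0,0,0,0.4],[0,0,0,0,0,0,0.4],[0,0,0,0,0,0,0.4]]';python3 tr.py x|head -2; python3 c.py b2 '(.53,.115,-1.44)'
```

```text
t: 26.3
tool_pos: [0.5414, 0.1845, 0.2041]
tool_rot: [2.06, 2.367, 0.018]
contact_force: [-0.2, -0.4, 0.7]
opening: 0.0255
[0.5414 0.1845 0.204 ] [ 0.6  0.1 -0.3] 26.4
T_saddle shift px [ 1.43 -0.07] 0.9846
[0.5414 0.1845 0.204 ] yaw 1.709 F [ 0.6  0.1 -0.3] tilt [-0.006  0.011  0.   ] t 26.4
pipe T [0.5468 0.0273 0.1286] 113.0
tool rel pipe u,n mm [ 14.8 156.6]
chock T 370.0 [ 0.5529  0.0944 -1.4867] 596 rel u,n [14.6 65.7]
mouth [array([0.5934, 0.0338, 0.1408])]
mouth [array([0.5926, 0.0338, 0.1397])]
```

View pics/b2T.png

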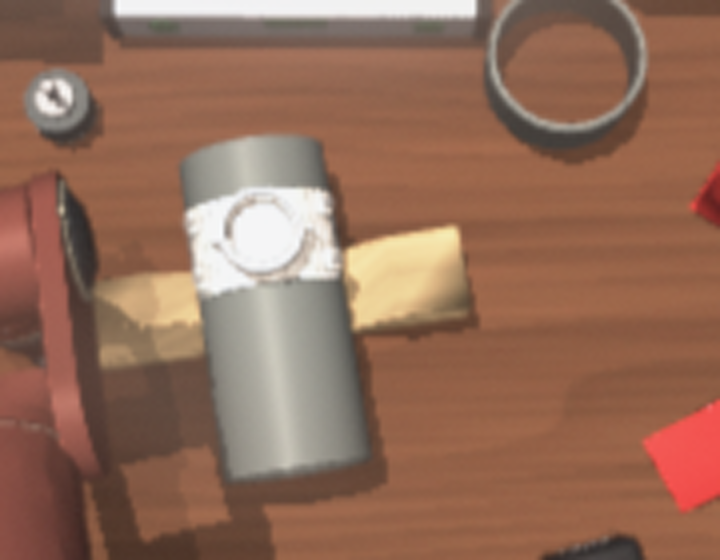

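```bash
python3 -m crank '[[0,0,0,-0.6,0,0,0.4],[0,0,0,-0.6,0,0,0.4],[0,0,0,0,0,0,0.4],[0,0,0,0,0,0,0.4],[0,0,0,0,0,0,0.4]]';python3 tr.py x|head -2;python3 -m crank '[[0,0,0,-0.6,0,0,0.4],[0,0,0,-0.4,0,0,0.4],[0,0,0,0,0,0,0.4],[0,0,0,0,0,0,0.4],[0,0,0,0,0,0,0.4]]';python3 tr.py x|head -2
```

```text
t: 27.02
tool_pos: [0.5416, 0.1834, 0.2041]
tool_rot: [2.06, 2.367, 0.019]
contact_force: [0.3, 1.6, 0.0]
opening: 0.0254
[0.5415 0.1834 0.2041] [-0.8  1.4  0. ] 27.1167
T_saddle shift px [ 1.43 -0.08] 0.9846
t: 27.53
tool_pos: [0.5417, 0.1824, 0.2041]
tool_rot: [2.06, 2.368, 0.019]
contact_force: [-0.9, 0.2, 0.4]
opening: 0.0261
[0.5417 0.1825 0.2041] [ 0.3  1.3 -0.3] 27.6333
T_saddle shift px [ 1.43 -0.07] 0.9846
```

```bash
python3 -m crank '[[0,0,0,-0.5,0,0,0.4],[0,0,0,-0.4,0,0,0.4],[0,0,0,0,0,0,0.4],[0,0,0,0,0,0,0.4],[0,0,0,0,0,0,0.4]]';python3 tr.py x|head -2;python3 -m crank '[[0,0,0,-0.5,0,0,0.4],[0,0,0,-0.4,0,0,0.4],[0,0,0,0,0,0,0.4],[0,0,0,0,0,0,0.4],[0,0,0,0,0,0,0.4]]';python3 tr.py x|head -2
```

```text
t: 28.05
tool_pos: [0.5418, 0.1815, 0.2041]
tool_rot: [2.06, 2.367, 0.02]
contact_force: [0.3, 1.7, 0.9]
opening: 0.0253
[0.5418 0.1815 0.2041] [-0.2  1.2 -0. ] 28.15
T_saddle shift px [ 1.62 -0.05] 0.984
t: 28.57
tool_pos: [0.5419, 0.1807, 0.2041]
tool_rot: [2.06, 2.368, 0.02]
contact_force: [-1.0, 1.4, -0.4]
opening: 0.0258
[0.5419 0.1807 0.2041] [-0.   1.4 -0.1] 28.6667
T_saddle shift px [ 1.84 -0.11] 0.9798
```

```bash
python3 -m crank '[[0,0,0,3,0,0,0.4],[0,0,0,8,0,0,0.4],[0,0,0,12,0,-3,0.4],[0,0,0,8,0,-25,0.4],[0,0,0,10,0,-40,0.4],[0,0,0,10,0,-40,0.4],[0,0,0,10,0,-40,0.4],[0,0,0,20,-20,-40,0.4]]';python3 -m crank '[[0,0,0,30,-30,0,0.4],[0,0,0,30,-30,0,0.4],[0,0,0,30,-30,0,0.4],[0,0,0,30,-30,0,0.4],[0,0,0,30,-30,0,0.4],[0,0,0,30,-20,0,0.4],[0,0,0,0,0,0,0.4]]'; python3 m.py z15; python3 tr.py x
```

```text
t: 29.33
tool_pos: [0.5106, 0.2582, 0.3807]
tool_rot: [-2.061, -2.361, 0.014]
contact_force: [0.2, -0.3, 0.2]
opening: 0.0258
t: 29.92
tool_pos: [0.3146, 0.4198, 0.3995]
tool_rot: [2.063, 2.368, 0.032]
contact_force: [0.1, -0.3, 0.3]
opening: 0.0256
[(array([0.5939, 0.0302, 0.1379]), 0.88), (array([ 0.5687, -0.0551,  0.0011]), 0.61), (array([0.5474, 0.0219, 0.0559]), 0.86)]
[(array([0.5928, 0.0278, 0.1412]), 0.9), (array([0.5475, 0.0238, 0.0585]), 0.8)]
[0.5466 0.0261 0.1269] 127.06274509803922
[0.5478 0.0217 0.139 ] 161.35686274509803
[0.3201 0.4155 0.3986] [ 0.4 -0.4 -0. ] 30.3167
T_saddle shift px [ 1.85 -0.12] 0.9797
S_saddle shift px [12.2  -3.44] 0.6555
```

View pics/z15.png

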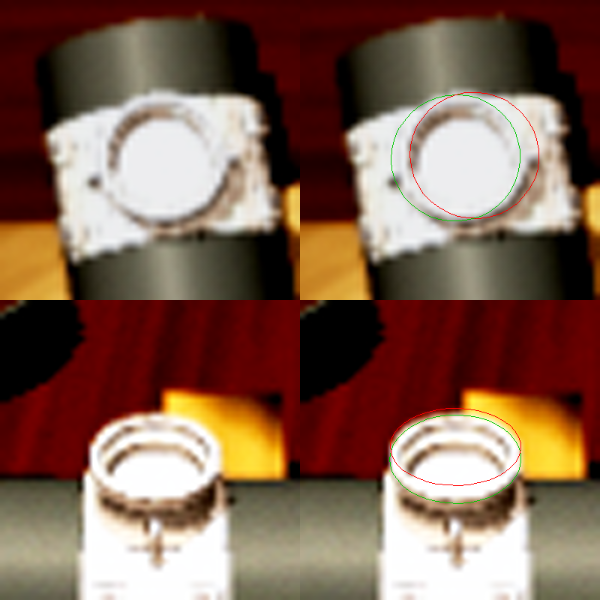

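View pics/z15T.png

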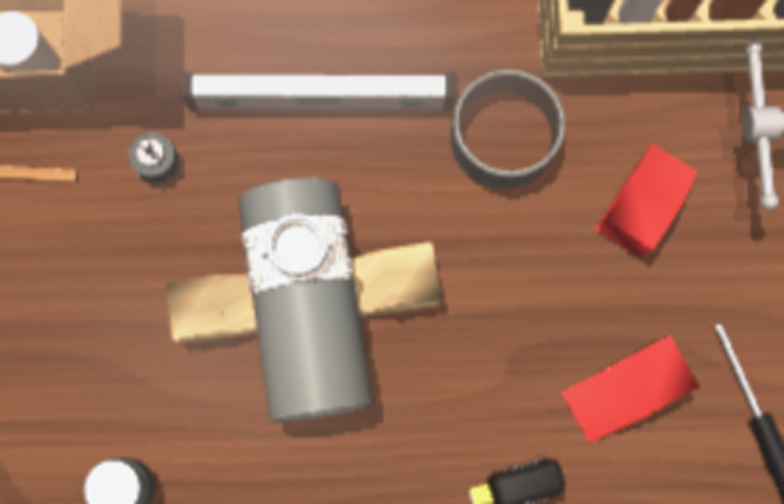

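View pics/z15S.png

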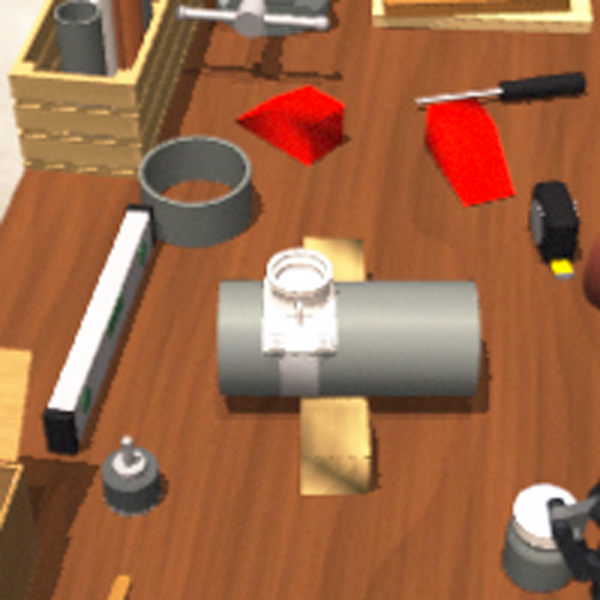

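```bash
python3 - <<'E'
from h import *
T=eyes.get_image("top");S=eyes.get_image("side")
V={"T":np.array([.5466,.0261,.130]),"S":np.array([.5478,.0217,.135])}
for k,p in (("T",T),("S",S)):
    v=V[k]; u=np.array([np.cos(v[2]),np.sin(v[2])]);n=np.array([-u[1],u[0]])
    B=np.array([[*(v[:2]+u*l+n*s),zz] for l in (.008,.082) for s in (-.05,.05) for zz in (.06,.145)])
    occ=cv2.dilate(((hull(p,pipepts(*v))>.4)|(hull(p,B)>.4)).astype(np.uint8),np.ones((3,3)))
    for nm,g in (("R",(.571,-.057,1.70)),("L",(.548,.109,-1.44))):
        # colour-distance to bench: wood by hue/sat
        hsv=cv2.cvtColor(p["image"],cv2.COLOR_RGB2HSV).astype(int); im=p["image"].astype(int)
        m=((hsv[:,:,0]>13)&(hsv[:,:,0]<30)&(im[:,:,1]>75)).astype(np.uint8)
        near=cv2.dilate((hull(p,chockpts(*g))>.1).astype(np.uint8),np.ones((15,15)))
        w=near*(1-occ); m=m*near
        def cost(x): return (np.abs(hull(p,chockpts(*x))-m)*w).sum()
        x0=np.array(g); Sx=[x0]+[x0+np.eye(3)[i]*(.006,.006,.05)[i] for i in range(3)]
        r=minimize(cost,x0,method="Nelder-Mead",options=dict(initial_simplex=np.array(Sx),xatol=1e-4,fatol=.1,maxiter=300))
        d=r.x[:2]-v[:2]; print(k,nm,(m*w).sum(),np.round(r.x,4),round(r.fun),"u,n mm",np.round([d@u*1e3,d@n*1e3],1))
for q in ("chock_left","chock_right"):
    for k,p in (("T",T),("S",S)): print(q,k,[(np.round(d["centre"],3),round(d["confidence"],2)) for d in spotter.mark_of(q,p)[:3]])
E
```

```text
T R 636 [ 0.5691 -0.0529  1.6988] 29 u,n mm [ 12.1 -81.2]
T L 606 [ 0.548   0.1086 -1.4732] 50 u,n mm [12.1 81.6]
S R 70 [ 0.5697 -0.0522  1.7189] 4 u,n mm [ 11.7 -76.2]
S L 752 [ 0.549   0.1061 -1.4344] 22 u,n mm [12.5 83.4]
chock_left T [(array([0.545, 0.112, 0.002]), 0.87), (array([ 0.736, -0.202,  0.001]), 0.73), (array([ 0.714,  0.371, -0.003]), 0.18)]
chock_left S []
chock_right T [(array([ 0.565, -0.052, -0.001]), 0.76), (array([ 0.444, -0.315, -0.002]), 0.72), (array([ 0.663, -0.358,  0.001]), 0.58)]
chock_right S [(array([ 0.66 , -0.358, -0.002]), 0.85), (array([ 0.448, -0.316,  0.001]), 0.65)]
```

```bash
python3 -m crank '[[0,0,0,0,0,0,0.4],[0,0,0,0,0,0,0.4],[0,0,0,0,0,0,0.4]]' && python3 tr.py x | head -2; python3 -c "
from h import *
print(ctrl.finish_job())"
```

```text
t: 30.87
tool_pos: [0.3197, 0.4158, 0.3988]
tool_rot: [2.071, 2.357, 0.029]
contact_force: [-0.1, 0.2, 0.9]
opening: 0.0259
[0.3197 0.4159 0.3988] [-0.2  0.5 -0. ] 30.9667
T_saddle shift px [ 1.87 -0.12] 0.9797
the job is handed in; nothing more can be done
None
```

I rolled the pipe with my fingertips on its bare top until the boss pointed up. Then I pushed the two wooden chocks against it, right first and then left, and handed the job in at about 31 s. I left the red look-alikes and the other items alone.

**What went wrong on the way:** the right chock's last 2 mm step nudged the pipe about 3 mm to the left. Pushing the left chock in rolled it back about the same distance, against the right chock. Each chock therefore moved the pipe slightly from the side at contact.

**Last checks:**
- **Chocks:** the top view puts the pipe's axis 81 to 82 mm ahead of both chocks, against 84 mm for just touching, so both are in contact within measuring error. The side view gave 83 mm for the left chock. For the right chock it gave 76 mm, but most of that chock was hidden there, so I trusted it less.
- **Boss:** the measurements of its lean disagree a little. They give 0 to 3 degrees to the right, while adding up the rolls suggests 2 to 3 degrees to the left. My best estimate is within about 2 degrees of straight up.
- **Stillness:** the pipe was not moving in the last pictures, and the arm was clear of everything.

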